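Refit the service cover on an autosampler deck and lock the vial rack against it

ROBOT

A 6-joint arm with a two-finger parallel gripper is mounted at the origin on the work surface. World frame = base frame: x ahead of the robot, y to its left, z up, the work surface at z = 0. Lengths are in m, angles in rad, forces in N, time in s.
With the tool pointing down it reaches from about 0.35 to 0.775 m from the base axis. Payload 7.3 kg.
Tool frame: the origin (TCP) lies at the very end of the fingers, on their centre line; the grasp point (between the pads) lies 19 mm behind it (robot.tcp_to_grasp is the distance from the TCP to the grasp point, in m); z points along the fingers, y is the direction in which the jaws open and shut (so a half turn about z gives the same grasp; the last joint's range is limited). The gripper opens to 92 mm and grips with 3 to 60 N. Pads are 19 mm wide; open, the fingers measure 130 mm over their backs; the gripper's body (75 mm by 190 mm) begins 47 mm behind the grasp point.
Start: joints at [-1.288, 0.342, 1.524, -0, 1.275, -0.146], TCP at [0.218, -0.477, 0.196] pointing down, gripper open.
Joint ranges: [-2.53, 2.53], [-0.77, 2.02], [0.04, 2.7], [-1, 4.14], [0.28, 2.66], [-3.11, 3.11]. Speed limits (rad/s): [2.57, 2.57, 3.14, 3.14, 3.14, 3.14].

INTERFACE

Orientations are given as [roll, pitch, yaw] about the fixed x, y, z axes, in that order (R = Rz(yaw) Ry(pitch) Rx(roll)).
In Python, from cell import robot gives the robot as it stands.
- The arm moves only by the tool arm_command, never from a script. Its argument "motion" is a list that holds one entry, the list of rows, each a list of 7 numbers: the turn, a rotation vector about the tool's x, y, z in units of 90 degrees (1.0 is 90 degrees), then the shift along the tool's x, y, z in units of 30 cm (1.0 is 30 cm), then the opening, from -1 (shut) to 1 (fully open). In form: [[[wx, wy, wz, tx, ty, tz, grip], ...]]. A call has 1 to 8 rows; each row is the pose to reach, as a shift and turn from the pose commanded when the call began, along the tool's axes at that moment; what a row does not reach only later rows make up. A row lasts 1/10 s, in which the tool goes at most 50 mm and 8.59 degrees, less where a joint would pass 70% of its speed; a pose out of reach is approached as far as the arm can. A call with a number of a shift or a turn outside -1 to 1 is refused whole. A call with a gripper value outside its range is refused whole. The fingers move at their own pace and stop on an object; "grip_force" is the grip in N (left out, the last holds). Time passes only in rows, so rows that repeat a pose let the fingers close. It gives the time, the measured TCP pose, the force and the opening at its end, in the units of the state.
- robot.observe(): the state, without advancing time (a new reading comes with each control period).
- robot.read_camera(name): name is "scene" or "top"; returns a dict with "image" (420x560x3 uint8, red, green, blue), "z_map" (420x560 float32, m along the optical axis (not along the pixel's ray), 0 where there is no reading), "fov_y" (degrees; the focal length in pixels is half the picture's height over the tangent of half this angle, whatever the lens; pixels are square), "cx", "cy" (the principal point, pixels), "cam_to_world" (4x4, takes a point from camera to world coordinates). Camera axes: x right, y down, z forward; pixel columns grow to the right and rows downward; lengths in m; the calibration is good to about 2 mm. A picture is of the moment at which its call begins.
- robot.hand_in(): hands the job in, once; it reports no verdict.
The state is a dict: "time": time; "qpos": joint angles; "qvel": joint speeds; "joint_efforts": joint torques, N m; "tool_pos": TCP position; "tool_rot": TCP orientation; "contact_force": force on the tool from outside, world axes, zero at the start; "torque": the same for the moment, N m; "opening": finger opening in m.
Only numpy, scipy, OpenCV 4.12 (cv2) and the standard library are available. Lean on these libraries where they do the work, as an engineer would, in place of code of your own. Each camera call takes 0.05 s, during which the arm holds its last target.

TASK

Refit the loose white service cover over the circuit board in the autosampler deck: hold it tilted, hook its blue-striped edge under the deck's blue lip, then lower the other edge until it lies flat in the opening, without letting it drop. Then slide the vial rack along the deck until it butts flush against the cover with no gap, and after that swing the orange gate fully shut behind the rack. Leave the other things on the table where they are.

Things in the scene. Friction and masses are not known exactly. Their poses are not given: they have to be found in the camera images.
- deck: Fixed low autosampler deck, 196 x 256 mm. Origin on the table under the middle of the cover opening; x away from the robot at yaw 0 (yaw varies), y along the deck towards the rack, z up. Inner floor 30 mm above the table. Near wall x -94..-78, far wall x 78..102, side wall y -63..-53 mm, all rising to z 42 mm.
- opening (a point): Middle of the cover opening at floor height: deck x 0, y 0, z 30 mm. The opening spans x -78..78 mm, y from -53 mm (side wall), over a recess with a green board. The seated cover is centred here, its underside on ledges at z 30 mm. The far wall stops it from being slid in level; tilted 10 to 18 degrees, striped edge low, it goes in.
- lip_edge (a point): Point on the free lower edge of the blue lip: deck x -62, y 0, z 46 mm. The lip overhangs the opening's near side from x -78 to -62 and y -53..44 mm, underside z 46, top z 51 mm: the slot under it is 16 mm high and 16 mm deep and opens to +x.
- cover: Loose white cover, plate 150 (x) x 100 (y) x 6 mm, about 0.25 kg, starting flat on the table. Origin at the centre of its underside, z up. Black grip rib on top: 14 mm thick in x, 64 mm long in y, centred at x +5, y 0, from z 6 to 42 mm; pinch it across x. A blue stripe marks the edge at x -75 mm that goes under the lip. Seated, its x axis lies along the deck's.
- hook_edge (a point): Middle of the cover's blue-striped edge, on its underside (cover x -75, y 0, z 0 mm). With the cover seated it lies at about deck x -75, y 0, z 30 mm.
- rack: Loose white rack with two rows of blue-capped vials, 150 (x) x 50 (y) mm, block 38 mm high, 50 mm over the caps, about 0.35 kg. Origin at the centre of its underside. It stands in the rack channel and slides along deck y when pushed low at the middle of its outer (+y) face. Flush against the cover, its origin is 75 mm from the cover's along y.
- channel (a point): Middle of the rack channel's floor at its open end: deck x 0, y 193, z 30 mm. The channel runs along y from the cover to here between the near and far walls (z 42 mm), 156 mm wide, so the rack has 3 mm play at each end. The rack starts with its origin at deck y 100..125 mm.
- gate (a joint): Hinge of the orange gate, rad: 0 open (arm along deck +y, clear of the channel), 1.57 shut (arm along deck -x, across the rack's outer face). Grows counter-clockwise seen from above. A little friction (0.05 N m) keeps it where it is left. Starts 0 to 0.3. Arm 75 mm long, 10 mm thick, z 46..64 mm above the table.
- gate_hinge (a point): Point on the gate's vertical hinge axis, deck x 90, y 108, z 110 mm (the height of the top of the gate's post).
- gate_post (a point): Top of the gate's upright dark steel post, 12 mm in diameter, from z 64 to z 110 mm above the table; pinch or push it. At joint value 0 it lies +22 mm in deck x and +60 mm in deck y from the hinge axis; at 1.57 at -60 mm in x and +22 mm in y.
- vial_box: Bystander: closed cardboard box 132 x 92 x 49 mm, origin under its centre.
- amber_bottle: Bystander: amber bottle, 70 mm across, 150 mm high, origin under its centre.
- beaker: Bystander: open beaker, 70 mm across, 85 mm high, origin under its centre.
- jar: Bystander: white jar with blue cap, 68 mm across, 80 mm high, origin under its centre.
- screwdriver: Bystander: green-handled screwdriver lying on the table, about 190 mm long, 26 mm thick, origin on the table under its middle, handle to -x; left of the deck, nearer the robot.
Mind the look-alikes: they are no part of the job. Leave any green or pink look-alike of the cover alone. Leave any pink look-alike of the rack alone.

How it is judged:
On the way, in this order (a step that is already met when the one before it is completed fails the run):
1. the cover is held tilted (over 4 degrees) with its striped edge under the lip (x of hook_edge in the frame of deck below -0.066 m and z of hook_edge in the frame of deck between 0.026 and 0.042 m and y of hook_edge in the frame of deck between -0.012 and 0.012 m and angle between cover's own z axis and vertical above 0.07 rad), for 0.1 s.
2. the cover lies flat in the opening with its edge under the lip (x of hook_edge in the frame of deck below -0.066 m and z of hook_edge in the frame of deck between 0.026 and 0.042 m and y of hook_edge in the frame of deck between -0.012 and 0.012 m and angle between cover's own z axis and vertical below 0.03 rad and z of cover in the frame of deck below 0.033 m and angle between the x axis of cover and the x axis of deck, either way round below 0.06 rad), for 0.2 s.
3. the rack stands flush against the cover (y of rack in the frame of cover between 0.07 and 0.0775 m and angle between the x axis of rack and the x axis of cover, either way round below 0.03 rad and z of rack in the frame of deck below 0.034 m and angle between rack's own z axis and vertical below 0.04 rad and x of rack in the frame of deck between -0.008 and 0.008 m), for 0.2 s.
4. the gate is shut (value of joint gate above 1.45 rad), for 0.2 s.
At the end, for the whole second after the job is handed in: Cover flat (1.7 deg, 3 mm) and square (3.4 deg) in its opening, striped edge at least 4 mm under the lip and sideways within 12 mm of the opening middle; rack level on the deck floor, gap to the cover at most 2.5 mm, parallel within 1.7 deg; gate shut to 1.45 rad or more; cover and rack at rest (all of step 2 and all of step 3 and value of joint gate above 1.45 rad and linear speed of each of cover, rack below 0.01 m/s); the robot touches nothing.
It fails at once if a bystander is moved by more than 30 mm (distance of any of vial_box, amber_bottle, beaker, jar, screwdriver from where it was at the start of the episode above 0.03 m).
It fails at once if the hooked cover is dropped (it turns faster than 3 rad/s under the lip) (x of hook_edge in the frame of deck below -0.066 m and z of hook_edge in the frame of deck between 0.026 and 0.042 m and y of hook_edge in the frame of deck between -0.012 and 0.012 m and angular speed of cover above 3 rad/s).
It fails at once if the rack is tipped by more than 17 degrees (angle between rack's own z axis and vertical above 0.3 rad).
It also fails if it takes over 64 s, if anything falls off the work surface, if the arm or the gripper's body presses on something with over 40 N, if the wrist force passes 120 N, or if a joint passes its speed limit or range.

## Working session

There is one attempt and no reset: what is moved stays moved. The work goes in short steps, Python scripts to look and compute and a tool call to move; the robot and the scene stay as the last step left them, time stands still between calls to the robot, and variables do not carry over. Pictures are saved under pics/ and viewed, and the job is handed in when it is done.

Besides the shell and the picture viewer there is one more tool, called after ">>>" as a command line: name --argument value ..., lists and objects as JSON in quotes. arm_command: Moves the arm, as the interface text tells. Its arguments: {"type":"object","properties":{"motion":{"type":"array"},"grip_force":{"type":"number"}},"required":["motion"]}

```bash
ls; mkdir -p pics
cat > h.py <<'E'
import numpy as np, cv2, pickle
from scipy.spatial.transform import Rotation as R
from cell import robot
def cam(n):
    c=robot.read_camera(n); pickle.dump(c,open(f'{n}.pkl','wb')); return c
def load(n): return pickle.load(open(f'{n}.pkl','rb'))
def f(c): return c['image'].shape[0]/2/np.tan(np.radians(c['fov_y'])/2)
def cloud(c):
    z=c['z_map'];v,u=np.mgrid[:z.shape[0],:z.shape[1]];F=f(c)
    P=np.stack([(u-c['cx'])/F*z,(v-c['cy'])/F*z,z,np.ones_like(z)],-1)@np.array(c['cam_to_world']).T
    P=P[...,:3];P[z==0]=np.nan;return P
def proj(c,p):
    M=np.linalg.inv(c['cam_to_world']);q=M[:3,:3]@np.array(p)+M[:3,3];return q[:2]/q[2]*f(c)+[c['cx'],c['cy']]
def save(c,name,crop=None,s=1):
    im=c['image'][...,::-1]
    if crop: a,b,d,e=crop; im=im[b:e,a:d]
    im=cv2.resize(im,None,fx=s,fy=s,interpolation=cv2.INTER_CUBIC);cv2.imwrite(f'pics/{name}.png',im)
E
python3 - <<'E'
from h import *
o=robot.observe();print({k:np.round(v,4).tolist() for k,v in o.items()})
for n in ['scene','top']:
    c=cam(n);save(c,n+'0',s=1.4);print(n,c['fov_y'],np.round(c['cam_to_world'],3).tolist())
E
```

```text
pics
{'time': 0.0, 'qpos': [-1.288, 0.3427, 1.525, -0.0, 1.2754, -0.146], 'qvel': [-0.0003, -0.0003, 0.0003, 0.0003, -0.0009, 0.002], 'joint_efforts': [-0.0001, -43.1238, -24.4227, 0.0719, 0.056, -0.0001], 'tool_pos': [0.2182, -0.477, 0.1958], 'tool_rot': [-3.1401, -0.0002, 0.4288], 'contact_force': [-0.0268, 0.8974, -0.529], 'torque': [0.0024, -0.0163, 0.0526], 'opening': 0.0919}
scene 43.224214713234524 [[-0.274, 0.713, -0.646, 1.419], [0.962, 0.201, -0.187, 0.215], [-0.004, -0.672, -0.74, 1.197], [0.0, 0.0, 0.0, 1.0]]
top 51.852796693052795 [[-0.006, -0.991, 0.136, 0.252], [-1.0, 0.005, -0.004, -0.047], [0.003, -0.136, -0.991, 1.536], [0.0, 0.0, 0.0, 1.0]]
```

View pics/scene0.png

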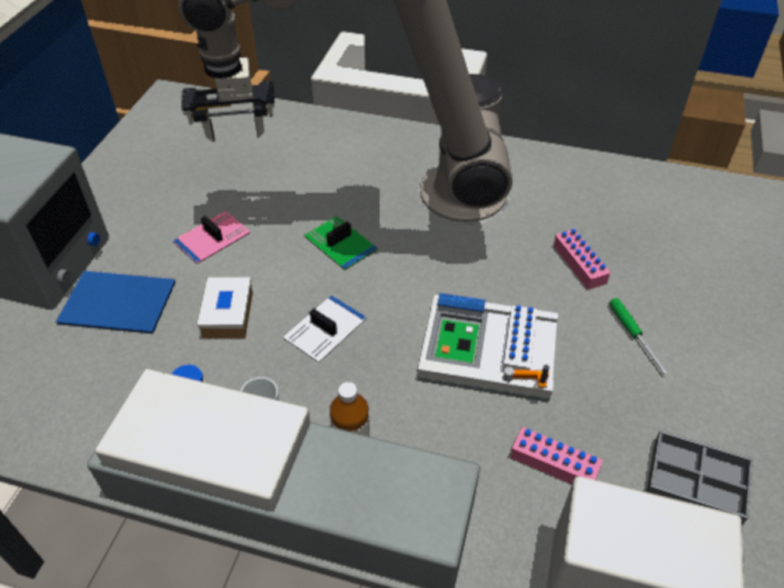

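View pics/top0.png

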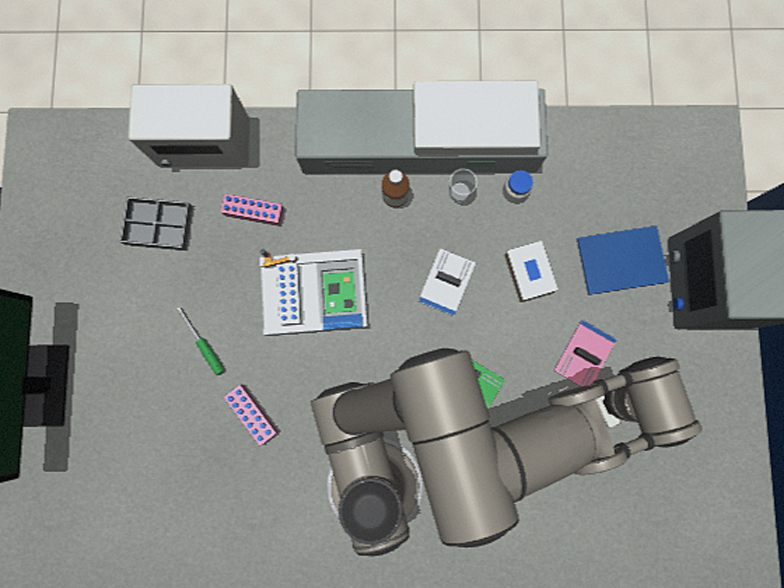

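The scene shows these candidates for the cover (pixels in the x1.4 scene picture): pink plate (212,236), green plate (341,242), white plate with a blue stripe (325,327), and the white-topped box (225,302), which is the vial box. I choose the white plate at (325,327). For the rack, the pink ones are at (580,257) and (556,455). The white one in the deck at (520,335) is the right one.

Run:
```python
from h import *
s=load('scene');t=load('top')
save(s,'s_cover',(190,190,280,270),6);save(s,'s_deck',(290,200,410,290),6)
save(t,'t_cover',(290,165,350,235),7);save(t,'t_deck',(175,165,275,245),7)
P=cloud(t);Q=cloud(s)
for n,X in(('top',P),('scene',Q)):
    # table height near the cover
    print(n,'nan',np.isnan(X).mean())
print(np.nanmedian(P[195:225,275:290],axis=(0,1)), np.nanmedian(Q[190:200,310:330],axis=(0,1)))
```

```text
top nan 0.004009353741496599
scene nan 0.004217687074829932
[ 0.47357793 -0.05282046  0.00069226] [0.27724657 0.02379884 0.00199269]
```

View pics/s_cover.png

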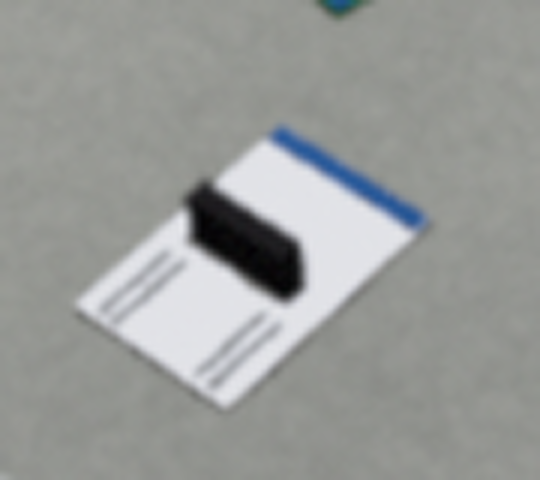

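View pics/s_deck.png

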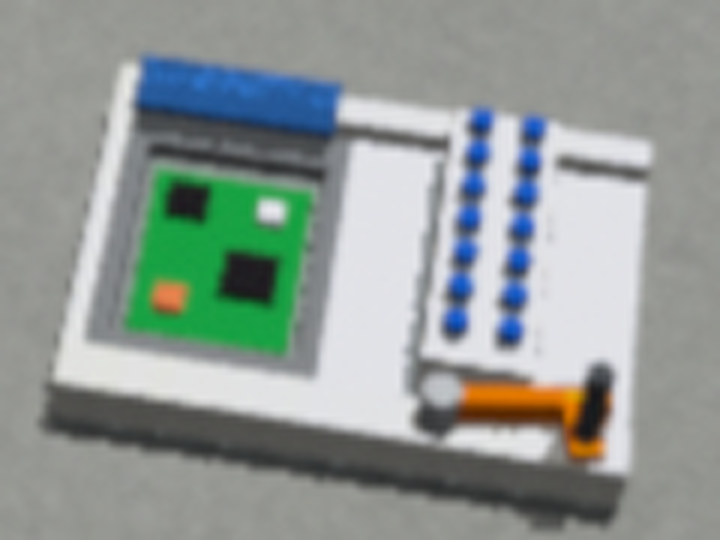

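View pics/t_cover.png

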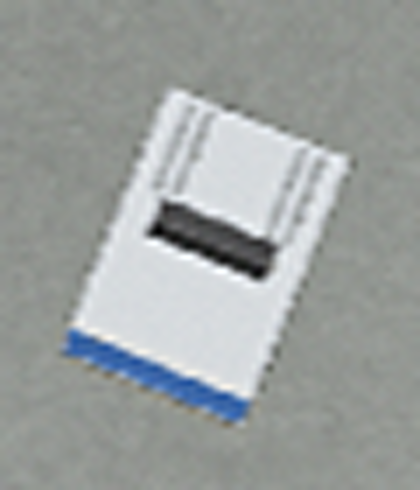

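View pics/t_deck.png

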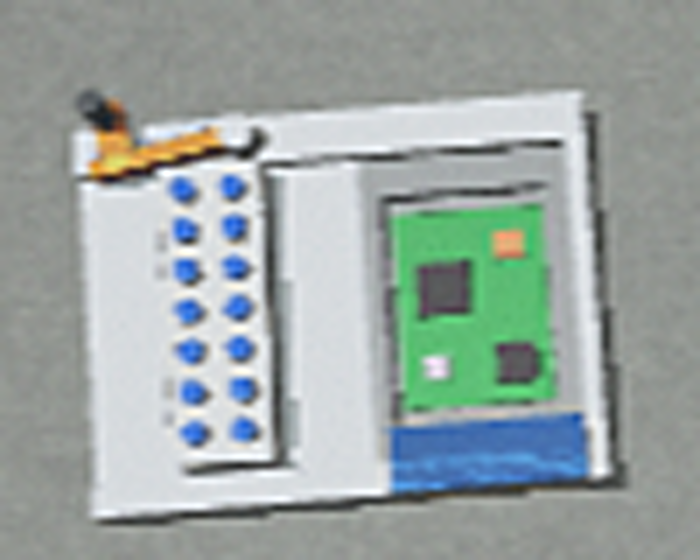

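```bash
cat >> h.py <<'E'
def onplane(c,uv,z):
    uv=np.atleast_2d(uv).astype(float);M=np.array(c['cam_to_world'])
    d=np.c_[(uv-[c['cx'],c['cy']])/f(c),np.ones(len(uv))]@M[:3,:3].T
    return M[:3,3]+d*((z-M[2,3])/d[:,2])[:,None]
E
python3 - <<'E'
from h import *
from scipy.optimize import differential_evolution
def mask(im,lo): return im.astype(int)
for n,roi in (('top',(290,165,350,235)),('scene',(190,195,275,265))):
    c=load(n);im=c['image'].astype(int);a,b,d,e=roi
    m=np.zeros(im.shape[:2],np.uint8);sub=im[b:e,a:d]
    bl=(sub[...,2]-sub[...,0]>60);wh=(sub.min(-1)>185)&(np.ptp(sub,axis=-1)<40);bk=sub.max(-1)<90
    m[b:e,a:d]=(bl|wh)*255
    m=cv2.morphologyEx(m,cv2.MORPH_CLOSE,np.ones((15,15)))
    k,l,st,_=cv2.connectedComponentsWithStats(m);i=1+np.argmax(st[1:,4]);m=(l==i)
    v,u=np.nonzero(m);W=onplane(c,np.c_[u,v],.006)
    cen,sz,ang=cv2.minAreaRect((W[:,:2]*1000).astype(np.float32))
    v,u=np.nonzero(bl);B=onplane(c,np.c_[u+a,v+b],.006).mean(0)
    B2=(np.array(cen)/1000-B[:2])
    # PCA axis
    print(n,'rect',cen,sz,ang,'dir from stripe',np.degrees(np.arctan2(B2[1],B2[0])),np.linalg.norm(B2),'cent',W.mean(0))
    X=cloud(c);print(' plate z',np.nanmedian(X[l==i][:,2]))
    v,u=np.nonzero(bk);ZZ=X[b:e,a:d][bk];r=ZZ[ZZ[:,2]>.033];print(' rib top z',np.nanpercentile(ZZ[:,2],[50,90,98]), 'rib xy',r.mean(0),len(r), cv2.minAreaRect((r[:,:2]*1000).astype(np.float32)))
# deck
Ps=[]
for n in('top','scene'):
    X=cloud(load(n)).reshape(-1,3);k=(X[:,0]>.3)&(X[:,0]<.72)&(X[:,1]>-.05)&(X[:,1]<.38)&(X[:,2]<.046);Ps.append(X[k])
def h(q):
    x,y=q[:,0],q[:,1];z=np.zeros(len(q))
    ins=(x>-.094)&(x<.102)&(y>-.063)&(y<.193);z[ins]=.042
    fl=(x>-.078)&(x<.078)&(y>-.053)&(y<.193);z[fl]=.030
    z[(abs(x)<.078)&(y>-.053)&(y<.053)]=np.nan
    return z
def cost(p,Xs):
    T=0
    for X in Xs:
        c,s=np.cos(p[2]),np.sin(p[2]);D=X[:,:2]-p[:2];q=np.c_[c*D[:,0]+s*D[:,1],-s*D[:,0]+c*D[:,1]]
        e=np.minimum(abs(X[:,2]-h(q)),.01);e[np.isnan(e)]=0.0
        k=(abs(q[:,0])<.14)&(q[:,1]>-.1)&(q[:,1]<.23);T+=e[k].sum()*1e3/k.sum()
    return T
for nm,Xs in(('both',Ps),('top',Ps[:1]),('scene',Ps[1:])):
    r=differential_evolution(cost,[(.42,.6),(.02,.2),(-.5,.5)],args=(Xs,),seed=1,tol=1e-6,maxiter=150);print(nm,r.x,np.degrees(r.x[2]),r.fun)
# lip
for n,(a,b,d,e) in (('top',(228,220,262,238)),('scene',(308,205,350,226))):
    c=load(n);im=c['image'].astype(int)[b:e,a:d];bl=(im[...,2]-im[...,0]>50)
    v,u=np.nonzero(bl);X=cloud(c)[v+b,u+a];X=X[X[:,2]>.047];W=onplane(c,np.c_[u+a,v+b],.051)
    print(n,'lip',np.median(X,axis=0),X.mean(0),cv2.minAreaRect((X[:,:2]*1000).astype(np.float32)),cv2.minAreaRect((W[:,:2]*1000).astype(np.float32)))
E
```

```text
top rect (503.87664794921875, -185.93820190429688) (98.67668914794922, 147.64739990234375) 66.97217559814453 dir from stripe -22.788199717125664 0.06850114743684933 cent [ 0.50364669 -0.18561623  0.006     ]
 plate z 0.006584293481633363
 rib top z [0.03864065 0.04422015 0.04557672] rib xy [ 0.50746986 -0.18756189  0.04052153] 60 ((507.5028991699219, -186.99630737304688), (58.02693176269531, 12.828126907348633), 66.553466796875)
scene rect (502.8946838378906, -186.9911346435547) (99.71022033691406, 148.28387451171875) 66.95365142822266 dir from stripe -23.98904757198121 0.06910912914727765 cent [ 0.50561882 -0.18650625  0.006     ]
 plate z 0.008318824943717495
 rib top z [0.03803847 0.04509707 0.04683511] rib xy [ 0.51412727 -0.18628094  0.04156481] 121 ((511.6822204589844, -187.27496337890625), (65.4999008178711, 17.25967788696289), 68.76484680175781)
both [0.47712066 0.08703499 0.07845792] 4.495307674965736 5.135581464322623
top [0.47717732 0.08706617 0.07828793] 4.485568166757673 2.3366144257833263
scene [0.4799673  0.08709731 0.07975341] 4.569534067270689 2.773140389223514
top lip [0.39915712 0.07823142 0.05192724] [0.39858862 0.07716642 0.05212498] ((398.35565185546875, 77.25810241699219), (31.903200149536133, 94.64952087402344), 4.182425022125244) ((398.7839660644531, 78.12544250488281), (32.45172882080078, 96.40068054199219), 4.096008777618408)
scene lip [0.40133808 0.0778876  0.05233136] [0.40068561 0.07792658 0.05247824] ((402.08251953125, 77.63023376464844), (40.078853607177734, 94.87263488769531), 4.178414821624756) ((398.2646484375, 77.60620880126953), (34.024776458740234, 95.2996597290039), 4.854767322540283)
```

```bash
cat >> h.py <<'E'
def row(pos,Rt,o=None):
    o=o or robot.observe();R0=R.from_euler('xyz',o['tool_rot'])
    d=R0.inv().apply(np.array(pos)-o['tool_pos'])/.3
    w=(R0.inv()*Rt).as_rotvec()/(np.pi/2)
    print('row',np.round(w,4).tolist(),np.round(d,4).tolist());return w,d
def down(yawdeg,tilt=0):
    # tilt (deg): rotation about tool x
    return R.from_euler('xyz',[np.pi,0,np.radians(yawdeg)])*R.from_euler('x',tilt,degrees=True)
def st():
    o=robot.observe();print('t',o['time'],'pos',np.round(o['tool_pos'],4),'rot',np.round(np.degrees(o['tool_rot']),2),'F',np.round(o['contact_force'],2),'T',np.round(o['torque'],2),'open',round(o['opening'],4));return o
E
python3 -c "
from h import *
st();row([.508,-.1884,.10],down(67))"
```

```text
t 0.1 pos [ 0.2182 -0.4771  0.1958] rot [-1.7992e+02 -1.0000e-02  2.4570e+01] F [-0.43 -0.01 -0.07] T [ 0.01 -0.03 -0.01] open 0.0918
row [-0.0008, -0.0004, -0.4714] [1.2786, -0.473, 0.3202]
```

>>> arm_command --motion '[[[0,0,-0.12,0.16,-0.06,0,1],[0,0,-0.2,0.32,-0.12,0,1],[0,0,-0.29,0.48,-0.18,0.05,1],[0,0,-0.38,0.64,-0.24,0.1,1],[0,0,-0.47,0.8,-0.3,0.15,1],[0,0,-0.47,0.95,-0.35,0.2,1],[0,0,-0.47,1,-0.37,0.22,1],[0,0,-0.47,1,-0.37,0.22,1]]]'

```text
time: 0.9
tool_pos: [0.4461, -0.2484, 0.1287]
tool_rot: [-3.139, -0.002, 1.171]
contact_force: [-0.3, 0.2, 0.3]
opening: 0.092
```

```bash
python3 -c "
from h import *
st();row([.508,-.1884,.10],down(67))"
```

```text
t 0.9 pos [ 0.4461 -0.2484  0.1287] rot [-1.7983e+02 -9.0000e-02  6.7120e+01] F [-0.29  0.17  0.26] T [-0.05 -0.04 -0.02] open 0.092
row [-0.0019, -0.001, 0.0013] [0.2644, 0.1127, 0.0957]
```

>>> arm_command --motion '[[[0,0,0,0.13,0.06,0.05,1],[0,0,0,0.264,0.113,0.096,1],[0,0,0,0.264,0.113,0.096,1],[0,0,0,0.264,0.113,0.096,1]]]'

```text
time: 1.3
tool_pos: [0.507, -0.1922, 0.1012]
tool_rot: [-3.14, 0.0, 1.169]
contact_force: [0.1, 0.3, 0.1]
opening: 0.0917
```

```bash
python3 -c "
from h import *
c=cam('scene');save(c,'s1',(170,150,310,290),5)
c=cam('top');save(c,'t1',(270,150,370,250),6)
st();row([.508,-.1884,.011],down(67))"
```

```text
t 1.4 pos [ 0.5067 -0.1934  0.1019] rot [1.7999e+02 3.0000e-02 6.6820e+01] F [-0.58 -0.13  0.21] T [-0.02 -0.13  0.  ] open 0.0918
row [0.0001, 0.0004, -0.002] [0.0172, -0.0027, 0.3031]
```

View pics/s1.png

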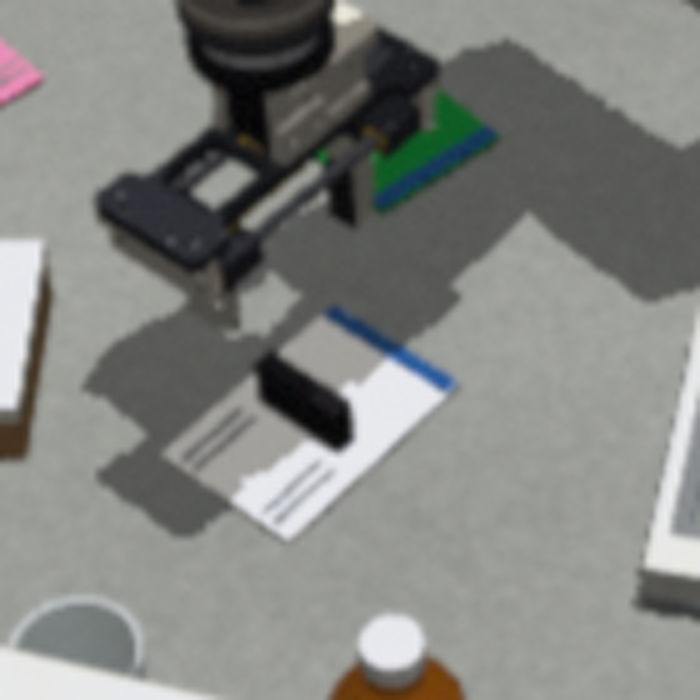

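The view shows the open gripper lined up above the white cover, with the jaws across the rib at about (305,400) in the crop. I go down with the small correction.

>>> arm_command --motion '[[[0,0,0,0.015,0,0.1,1],[0,0,0,0.015,0,0.18,1],[0,0,0,0.015,0,0.22,1],[0,0,0,0.015,0,0.22,1],[0,0,0,0.015,0,0.22,1]]]'

```text
time: 1.9
tool_pos: [0.5093, -0.1891, 0.0365]
tool_rot: [3.14, 0.0, 1.166]
contact_force: [-0.2, 0.1, -0.0]
opening: 0.0915
```

```bash
python3 -c "
from h import *
st();row([.508,-.1884,.011],down(67))"
```

```text
t 1.9 pos [ 0.5093 -0.1891  0.0365] rot [1.7993e+02 1.0000e-02 6.6810e+01] F [-0.17  0.1  -0.02] T [-0.   -0.06 -0.02] open 0.0915
row [0.0008, 0.0002, -0.0021] [0.0005, -0.005, 0.085]
```

>>> arm_command --motion '[[[0,0,0,0,-0.005,0.05,1],[0,0,0,0,-0.005,0.085,1],[0,0,0,0,-0.005,0.085,1],[0,0,0,0,-0.005,0.085,-1],[0,0,0,0,-0.005,0.085,-1],[0,0,0,0,-0.005,0.085,-1],[0,0,0,0,-0.005,0.085,-1],[0,0,0,0,-0.005,0.085,-1]]]' --grip_force 35

```text
time: 2.7
tool_pos: [0.5078, -0.1876, 0.0103]
tool_rot: [3.141, 0.0, 1.167]
contact_force: [0.4, -0.2, -0.6]
opening: 0.0565
```

```bash
python3 -c "
from h import *
st();row([.508,-.1884,.011],down(67))"
```

```text
t 2.7 pos [ 0.5078 -0.1876  0.0103] rot [1.7998e+02 1.0000e-02 6.6870e+01] F [ 0.37 -0.16 -0.63] T [-0.02 -0.06  0.01] open 0.0565
row [0.0003, 0.0001, -0.0014] [-0.0022, 0.0017, -0.0022]
```

Fingers are still closing.

>>> arm_command --motion '[[[0,0,0,0,0,0,-1],[0,0,0,0,0,0,-1],[0,0,0,0,0,0,-1],[0,0,0,0,0,0,-1],[0,0,0,0,0,0,-1],[0,0,0,0,0,0,-1],[0,0,0,0,0,0,-1],[0,0,0,0,0,0,-1]]]' --grip_force 35

```text
time: 3.5
tool_pos: [0.5079, -0.1877, 0.0102]
tool_rot: [3.141, 0.0, 1.167]
contact_force: [0.6, -0.4, -0.4]
opening: 0.0119
```

```bash
python3 -c "
from h import *
st()"
```

```text
t 3.5 pos [ 0.5079 -0.1877  0.0102] rot [179.97   0.    66.87] F [ 0.56 -0.41 -0.38] T [-0.12 -0.23  0.  ] open 0.0119
```

>>> arm_command --motion '[[[0,0,0,0,0,-0.05,-1],[0,0,0,0,0,-0.12,-1],[0,0,0,0,0,-0.22,-1],[0,0,0,0,0,-0.35,-1],[0,0,0,0,0,-0.45,-1],[0,0,0,0,0,-0.5,-1],[0,0,0,0,0,-0.5,-1]]]'

```text
time: 4.2
tool_pos: [0.5085, -0.188, 0.1621]
tool_rot: [3.138, 0.0, 1.167]
contact_force: [0.2, 1.0, -2.4]
opening: 0.0118
```

```bash
python3 -c "
from h import *
c=cam('scene');save(c,'s2',(170,130,310,270),5)
st()"
```

```text
t 4.25 pos [ 0.5076 -0.1875  0.1603] rot [1.7995e+02 1.0000e-02 6.6870e+01] F [-0.2  -0.15 -2.9 ] T [ 0.01 -0.05  0.05] open 0.0119
```

View pics/s2.png

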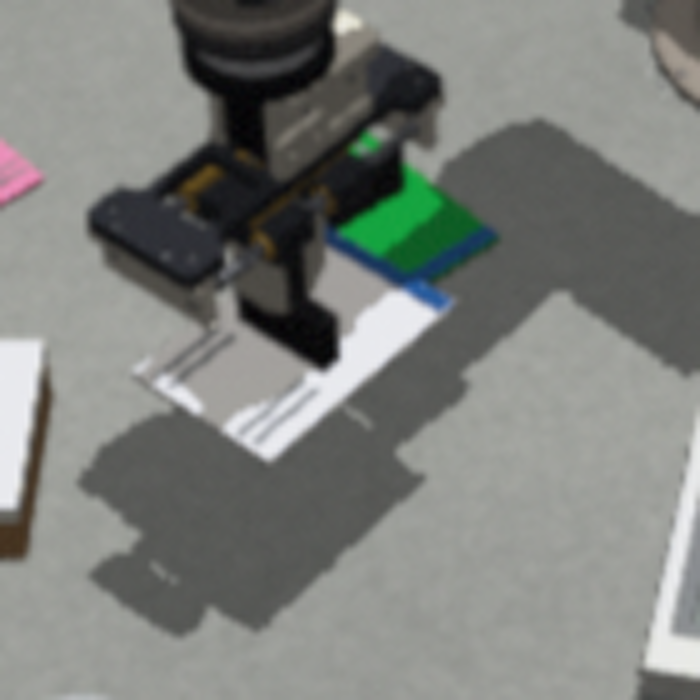

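```bash
cat >> h.py <<'E'
DK=np.array([.477,.0875]);DY=4.5
def cov(hx,hy,hz,phi,dk=DK,dy=DY,tc=(5,.6,10.2)):
    # mm, deck frame -> TCP pose
    Rd=R.from_euler('z',dy,degrees=True);Rc=Rd*R.from_euler('y',-phi,degrees=True)
    p=np.r_[dk,0]+Rd.apply(np.array([hx,hy,hz])/1e3)+Rc.apply(np.array([75+tc[0],tc[1],tc[2]])/1e3)
    return p,down(dy+90,-phi)
def hook(o=None,dk=DK,dy=DY,tc=(5,.6,10.2)):
    o=o or robot.observe();Rt=R.from_euler('xyz',o['tool_rot'])
    Rc=Rt*down(90).inv()  # cover orientation
    p=np.array(o['tool_pos'])-Rc.apply(np.array([75+tc[0],tc[1],tc[2]])/1e3)
    Rd=R.from_euler('z',dy,degrees=True);q=Rd.inv().apply(p-np.r_[dk,0])*1e3
    e=(Rd.inv()*Rc).as_euler('ZYX',degrees=True)
    print('hook deck mm',np.round(q,1),'yaw,pitch(-tilt),roll',np.round(e,2))
E
python3 - <<'E'
from h import *
c=load('top');X=cloud(c);k=(X[...,2]>.12)&(X[...,2]<.16)
v,u=np.nonzero(k);s=(u>265)&(u<300)&(v>110)&(v<155);print('bottle',np.nanmean(X[v[s],u[s]],axis=0),s.sum())
hook();p,r=cov(-40,1.5,130,14);print(p);row(p,r)
E
```

```text
bottle [ 0.73857229 -0.05483706  0.14059422] 117
hook deck mm [ -62.2 -240.   150.1] yaw,pitch(-tilt),roll [-2.763e+01 -5.000e-02 -1.000e-02]
[0.51188292 0.09235184 0.15925077]
row [-0.152, 0.0377, -0.3054] [0.8635, -0.3534, 0.0032]
```

>>> arm_command --motion '[[[-0.02,0.005,-0.04,0.1,-0.04,-0.02,-1],[-0.04,0.01,-0.08,0.22,-0.09,-0.03,-1],[-0.06,0.015,-0.13,0.36,-0.15,-0.03,-1],[-0.08,0.02,-0.17,0.5,-0.2,-0.02,-1],[-0.11,0.026,-0.22,0.64,-0.26,-0.01,-1],[-0.13,0.032,-0.26,0.76,-0.31,0,-1],[-0.152,0.038,-0.305,0.864,-0.353,0.003,-1],[-0.152,0.038,-0.305,0.864,-0.353,0.003,-1]]]'

```text
time: 5.05
tool_pos: [0.5091, 0.0958, 0.1567]
tool_rot: [2.903, -0.002, 1.655]
contact_force: [0.1, -0.3, -2.1]
opening: 0.012
```

>>> arm_command --motion '[[[0,0,0,0,0,0,-1],[0,0,0,0,0,0,-1]]]'

```text
time: 5.25
tool_pos: [0.5118, 0.0918, 0.1583]
tool_rot: [2.9, -0.001, 1.648]
contact_force: [-0.0, -1.0, -2.4]
opening: 0.0117
```

Run:
```python
from h import *
c=cam('scene');save(c,'s3',(280,100,420,240+60),4)
c=cam('top');save(c,'t3',(170,130,290,250),6)
st();hook();row(*cov(-40,1.5,60,14))
```

```text
t 5.35 pos [0.5122 0.0914 0.1587] rot [ 1.6609e+02 -5.0000e-02  9.4360e+01] F [-0.11 -0.52 -1.57] T [-0.07  0.13  0.02] open 0.012
hook deck mm [-39.8   0.7 129.6] yaw,pitch(-tilt),roll [ -0.15 -13.91   0.05]
row [-0.001, -0.0001, -0.0017] [0.0031, -0.0564, 0.2246]
```

View pics/s3.png

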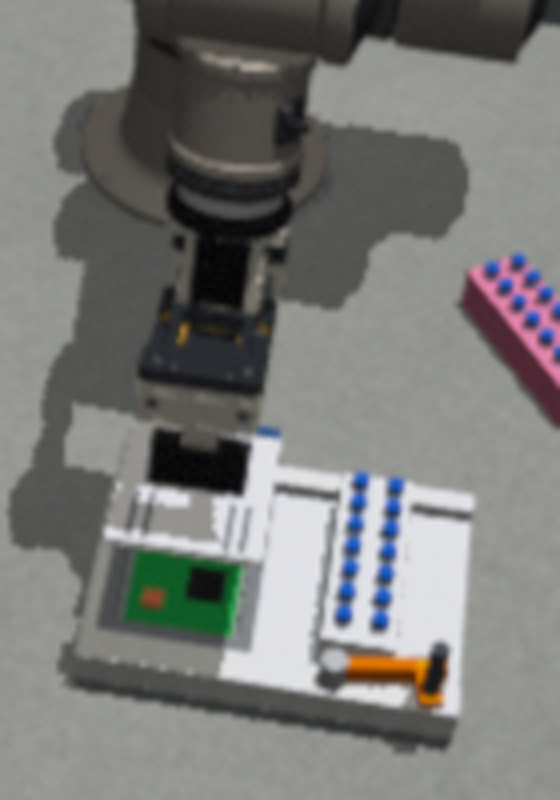

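View pics/t3.png

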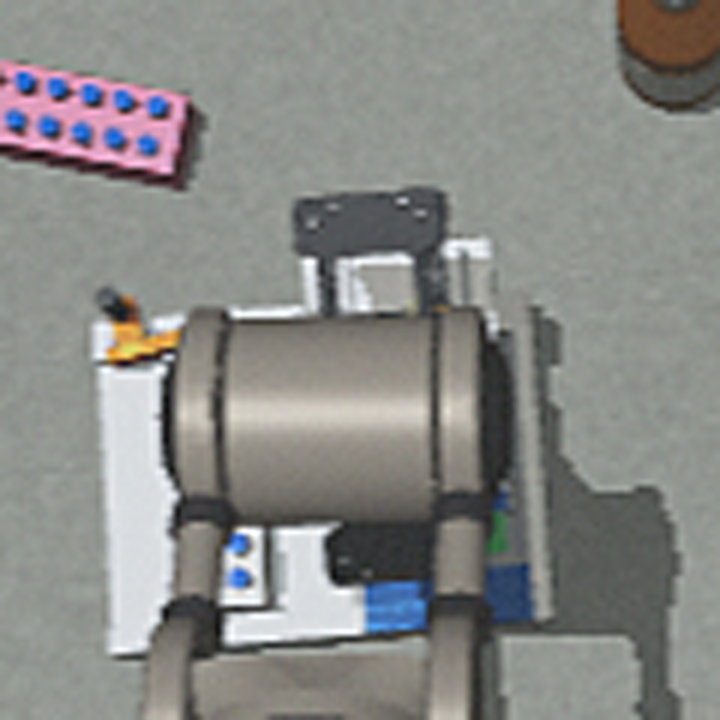

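Both views show the cover tilted over the opening: far edge at (180,545) in the scene crop, and the rack and gate clear of it. I lower to just above lip height and measure the cover's real position in hand.

>>> arm_command --motion '[[[0,0,0,0.003,-0.015,0.06,-1],[0,0,0,0.003,-0.035,0.14,-1],[0,0,0,0.003,-0.052,0.21,-1],[0,0,0,0.003,-0.056,0.225,-1],[0,0,0,0.003,-0.056,0.225,-1],[0,0,0,0.003,-0.056,0.225,-1]]]'

```text
time: 5.95
tool_pos: [0.513, 0.093, 0.0906]
tool_rot: [2.896, -0.001, 1.648]
contact_force: [-0.0, -0.4, -2.0]
opening: 0.0118
```

Run:
```python
from h import *
c=cam('scene');save(c,'s4',(290,170,390,290),6)
st();hook();row(*cov(-40,1.5,36,14))
# predicted corners of plate (top face) in scene
o=robot.observe();Rt=R.from_euler('xyz',o['tool_rot']);Rc=Rt*down(90).inv()
org=np.array(o['tool_pos'])-Rc.apply(np.array([5,.6,10.2])/1e3)
for q in [(75,-50,6),(75,50,6),(-75,50,6),(-75,-50,6)]: print(q,(proj(c,org+Rc.apply(np.array(q)/1e3))-[290,170])*6+3)
```

```text
t 6.0 pos [0.5131 0.0931 0.0908] rot [ 1.6591e+02 -5.0000e-02  9.4430e+01] F [ 0.49 -0.04 -2.32] T [-0.02  0.13  0.03] open 0.0119
hook deck mm [-38.7   2.3  61.5] yaw,pitch(-tilt),roll [ -0.08 -14.09   0.05]
row [0.001, -0.0003, -0.0009] [-0.0023, -0.0248, 0.0817]
(75, -50, 6) [ 89.49360767 490.89143947]
(75, 50, 6) [319.47757164 527.04021214]
(-75, 50, 6) [349.0705559 330.343319 ]
(-75, -50, 6) [137.62579435 298.94531989]
```

View pics/s4.png

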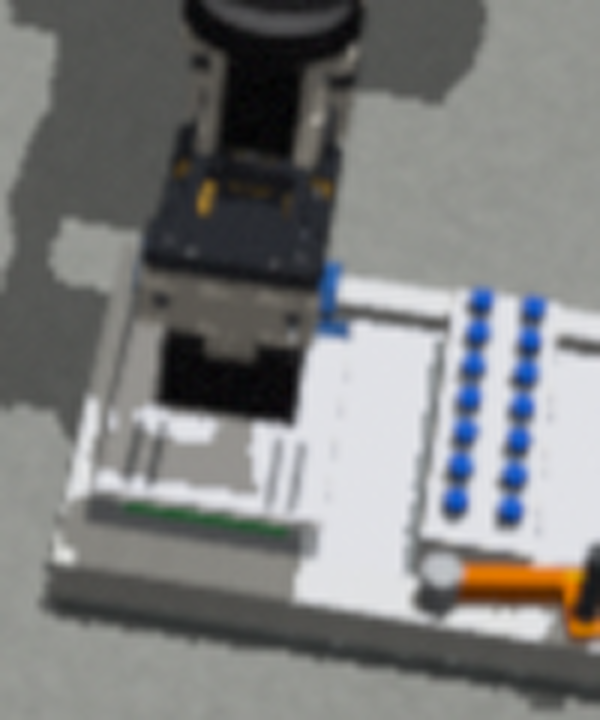

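The far-left corner of the cover shows at about (92,497) against a prediction of (89,491), so the in-hand model agrees to about 1 px. I go down to slot height in front of the lip.

>>> arm_command --motion '[[[0,0,0,-0.002,-0.008,0.03,-1],[0,0,0,-0.002,-0.018,0.06,-1],[0,0,0,-0.002,-0.025,0.08,-1],[0,0,0,-0.002,-0.025,0.08,-1],[0,0,0,-0.002,-0.025,0.08,-1],[0,0,0,-0.002,-0.025,0.08,-1]]]'

```text
time: 6.6
tool_pos: [0.5109, 0.0927, 0.0648]
tool_rot: [2.897, -0.001, 1.649]
contact_force: [0.9, -0.2, -2.1]
opening: 0.0122
```

Run:
```python
from h import *
st();hook();row(*cov(-55,1.5,36,14));row(*cov(-74.5,1.5,36,14))
```

```text
t 6.6 pos [0.5109 0.0927 0.0648] rot [ 1.660e+02 -5.000e-02  9.447e+01] F [ 0.93 -0.19 -2.06] T [-0.04  0.15 -0.01] open 0.0122
hook deck mm [-41.    2.   35.5] yaw,pitch(-tilt),roll [ -0.05 -14.     0.05]
row [-0.0, -0.0005, -0.0005] [-0.0015, -0.045, -0.0129]
row [-0.0, -0.0005, -0.0005] [-0.0016, -0.1081, -0.0286]
```

>>> arm_command --motion '[[[0,0,0,0,-0.02,-0.006,-1],[0,0,0,0,-0.045,-0.012,-1],[0,0,0,0,-0.07,-0.019,-1],[0,0,0,0,-0.085,-0.023,-1],[0,0,0,0,-0.095,-0.026,-1],[0,0,0,0,-0.1,-0.027,-1],[0,0,0,0,-0.1,-0.027,-1],[0,0,0,0,-0.1,-0.027,-1]]]'

```text
time: 7.4
tool_pos: [0.4799, 0.0902, 0.0652]
tool_rot: [2.897, -0.001, 1.649]
contact_force: [-0.5, 0.3, -2.8]
opening: 0.012
```

Run:
```python
from h import *
c=cam('scene');save(c,'s5',(290,170,390,290),6)
st();hook();row(*cov(-74.5,1.5,31.5,14));
o=robot.observe();Rt=R.from_euler('xyz',o['tool_rot']);Rc=Rt*down(90).inv()
org=np.array(o['tool_pos'])-Rc.apply(np.array([5,.6,10.2])/1e3)
for q in [(75,-50,6),(75,50,6),(-75,50,6),(-75,-50,6)]: print(q,(proj(c,org+Rc.apply(np.array(q)/1e3))-[290,170])*6+3)
```

```text
t 7.45 pos [0.4799 0.0903 0.0652] rot [ 1.6601e+02 -5.0000e-02  9.4460e+01] F [-0.22  0.23 -1.45] T [-0.01  0.15  0.03] open 0.0117
hook deck mm [-72.   2.  36.] yaw,pitch(-tilt),roll [ -0.05 -13.99   0.05]
row [-0.0002, -0.0005, -0.0006] [-0.0014, -0.0116, 0.0125]
(75, -50, 6) [ 99.19513934 468.42181954]
(75, 50, 6) [322.58777553 503.19084   ]
(-75, 50, 6) [351.05503156 313.1799493 ]
(-75, -50, 6) [145.17510125 282.85999984]
```

View pics/s5.png

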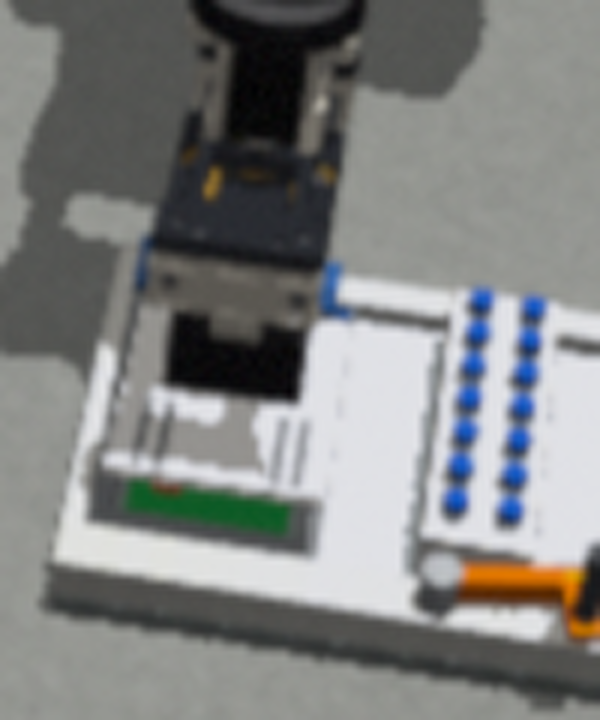

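>>> arm_command --motion '[[[0,0,0,0,-0.004,0.003,-1],[0,0,0,-0.001,-0.008,0.008,-1],[0,0,0,-0.001,-0.012,0.012,-1],[0,0,0,-0.001,-0.012,0.012,-1],[0,0,0,-0.001,-0.012,0.012,-1]]]'

```text
time: 7.95
tool_pos: [0.477, 0.0898, 0.0607]
tool_rot: [2.898, -0.001, 1.649]
contact_force: [0.7, 0.8, -1.9]
opening: 0.0117
```

Run:
```python
from h import *
st();hook()
for a in (12,10,8,6,4,2,0):row(*cov(-75,1.5,31,a));
```

```text
t 7.95 pos [0.477  0.0898 0.0607] rot [ 1.6604e+02 -6.0000e-02  9.4460e+01] F [ 0.66  0.82 -1.9 ] T [-0.    0.17  0.04] open 0.0117
hook deck mm [-75.    1.7  31.5] yaw,pitch(-tilt),roll [ -0.05 -13.96   0.06]
row [0.0218, -0.0005, -0.0006] [-0.0005, 0.0006, 0.0109]
row [0.044, -0.0005, -0.0006] [-0.0005, 0.0013, 0.0203]
row [0.0662, -0.0005, -0.0006] [-0.0005, 0.0016, 0.0296]
row [0.0884, -0.0005, -0.0006] [-0.0006, 0.0017, 0.039]
row [0.1107, -0.0005, -0.0005] [-0.0006, 0.0014, 0.0484]
row [0.1329, -0.0006, -0.0005] [-0.0006, 0.0008, 0.0578]
row [0.1551, -0.0006, -0.0005] [-0.0006, -0.0001, 0.0671]
```

>>> arm_command --motion '[[[0.022,0,0,0,0.0006,0.01,-1],[0.044,0,0,0,0.001,0.02,-1],[0.066,0,0,0,0.0015,0.0295,-1],[0.088,0,0,0,0.0015,0.039,-1],[0.11,0,0,0,0.0015,0.048,-1],[0.11,0,0,0,0.0015,0.048,-1],[0.11,0,0,0,0.0015,0.048,-1]]]'

```text
time: 8.65
tool_pos: [0.4808, 0.0901, 0.0468]
tool_rot: [3.07, -0.001, 1.649]
contact_force: [-0.6, 0.1, -2.8]
opening: 0.0121
```

Run:
```python
from h import *
c=cam('scene');save(c,'s6',(290,170,390,290),6)
st();hook()
for a,z in ((3,31),(2,31),(1,30.5),(0,30.2)):row(*cov(-75,1.5,z,a));
```

```text
t 8.7 pos [0.4806 0.0901 0.0468] rot [ 1.7592e+02 -6.0000e-02  9.4470e+01] F [ 0.42 -0.36 -2.29] T [-0.02 -0.02  0.05] open 0.0122
hook deck mm [-75.3   1.8  31. ] yaw,pitch(-tilt),roll [-0.04 -4.08  0.06]
row [0.012, -0.0006, -0.0004] [-0.0007, 0.0016, 0.005]
row [0.0231, -0.0006, -0.0004] [-0.0007, 0.0021, 0.0096]
row [0.0342, -0.0006, -0.0004] [-0.0007, 0.0023, 0.016]
row [0.0453, -0.0006, -0.0004] [-0.0007, 0.0026, 0.0217]
```

View pics/s6.png

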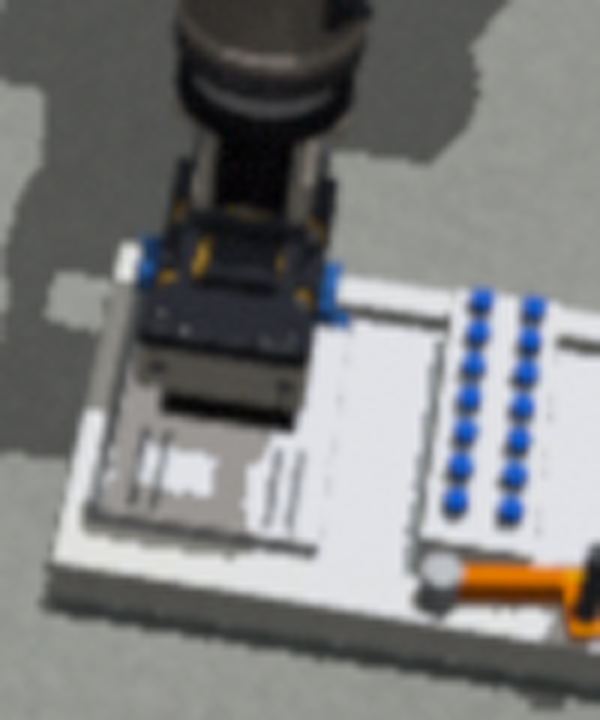

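The cover's far edge runs from (90,520) to (310,550), just inside the far wall, so it is still aligned. I finish lowering.

>>> arm_command --motion '[[[0.012,0,0,0,0.0016,0.005,-1],[0.023,0,0,0,0.002,0.0096,-1],[0.034,0,0,0,0.0023,0.016,-1],[0.045,0,0,0,0.0026,0.0217,-1],[0.045,0,0,0,0.0026,0.0225,-1],[0.045,0,0,0,0.0026,0.0225,-1]]]'

```text
time: 9.3
tool_pos: [0.4824, 0.0902, 0.0402]
tool_rot: [3.141, -0.001, 1.649]
contact_force: [-0.6, 0.0, -2.0]
opening: 0.012
```

Run:
```python
from h import *
c=cam('scene');save(c,'s7',(290,170,390,290),6)
st();hook()
```

```text
t 9.35 pos [0.4822 0.0902 0.0402] rot [ 1.7997e+02 -5.0000e-02  9.4470e+01] F [-0.24  1.07 -1.86] T [-0.03 -0.15  0.03] open 0.0121
hook deck mm [-74.6   1.7  29.9] yaw,pitch(-tilt),roll [-0.03 -0.03  0.05]
```

View pics/s7.png

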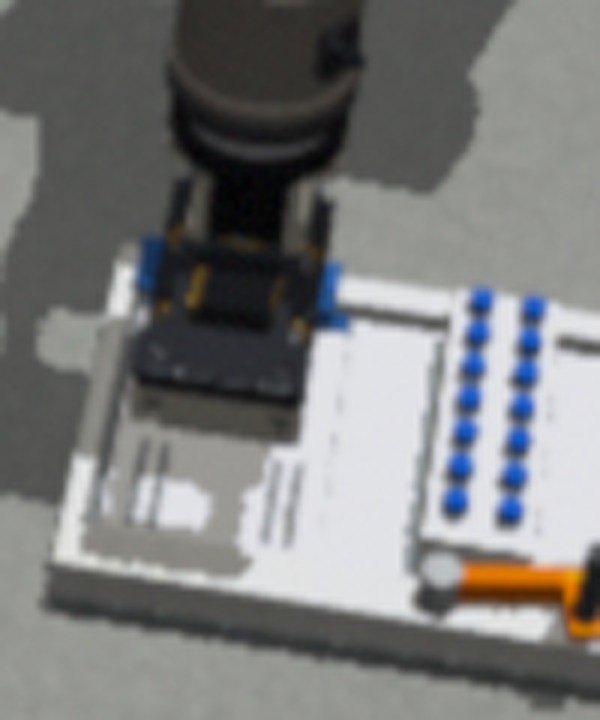

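Lies flat, but the force still reads about -2 N, so the hand still carries the cover. I lower a bit more until the ledge takes it.

>>> arm_command --motion '[[[0,0,0,0,0,0.002,-1],[0,0,0,0,0,0.004,-1],[0,0,0,0,0,0.004,-1],[0,0,0,0,0,0.004,-1]]]'

```text
time: 9.75
tool_pos: [0.4823, 0.0902, 0.04]
tool_rot: [3.14, -0.001, 1.649]
contact_force: [-2.7, -0.4, 7.2]
opening: 0.0124
```

Run:
```python
from h import *
st();hook()
```

```text
t 9.75 pos [0.4823 0.0902 0.04  ] rot [ 1.7992e+02 -5.0000e-02  9.4470e+01] F [-2.71 -0.36  7.18] T [-0.07  0.34  0.04] open 0.0124
hook deck mm [-74.5   1.7  29.7] yaw,pitch(-tilt),roll [-0.03 -0.08  0.05]
```

>>> arm_command --motion '[[[0,0,0,0,0,0,-0.5],[0,0,0,0,0,0,-0.3],[0,0,0,0,0,0,-0.1],[0,0,0,0,0,0,-0.1],[0,0,0,0,0,0,-0.1],[0,0,0,0,0,0,-0.1],[0,0,0,0,0,0,-0.1],[0,0,0,0,0,0,-0.1]]]'

```text
time: 10.55
tool_pos: [0.4822, 0.0902, 0.039]
tool_rot: [3.141, -0.001, 1.649]
contact_force: [-0.3, 0.4, 0.7]
opening: 0.0414
```

>>> arm_command --motion '[[[0,0,0,0,0,-0.03,-0.1],[0,0,0,0,0,-0.1,-0.1],[0,0,0,0,0,-0.2,-0.1],[0,0,0,0,0,-0.32,-0.1],[0,0,0,0,0,-0.45,-0.1],[0,0,0,0,0,-0.5,-0.1],[0,0,0,0,0,-0.5,-0.1]]]'

```text
time: 11.25
tool_pos: [0.4836, 0.0901, 0.1921]
tool_rot: [3.135, -0.001, 1.649]
contact_force: [0.7, -0.2, -0.3]
opening: 0.0414
```

Run:
```python
from h import *
st()
c=cam('scene');save(c,'s8',(280,150,420,290),5)
```

```text
t 11.25 pos [0.4836 0.0901 0.1921] rot [ 1.7963e+02 -4.0000e-02  9.4470e+01] F [ 0.66 -0.22 -0.35] T [ 0.02 -0.07  0.04] open 0.0414
```

View pics/s8.png

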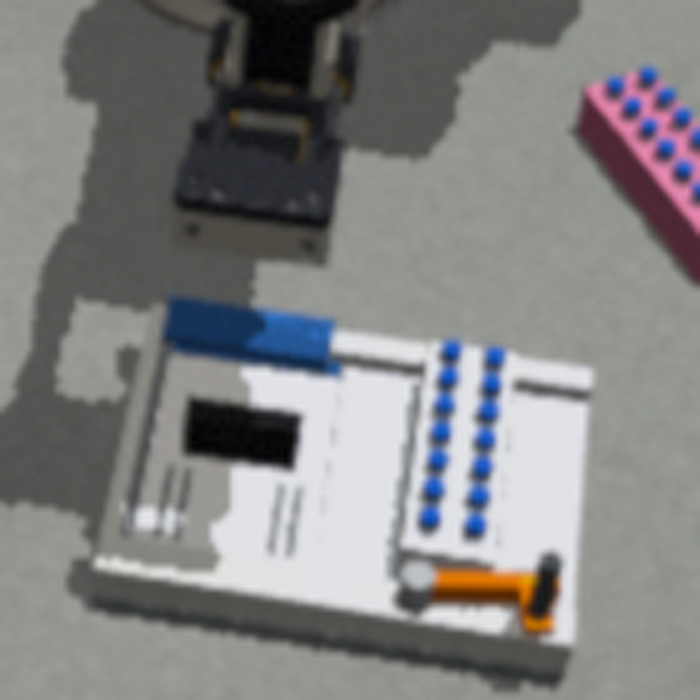

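The scene shows the cover flat, striped edge under the blue lip at (250,345), rib at (245,432), and the gap to the rack at (410,460). Next I measure the rack and gate.

```bash
cat >> h.py <<'E'
def todeck(X): return R.from_euler('z',DY,degrees=True).inv().apply(np.asarray(X)-np.r_[DK,0])*1e3
def fromdeck(x,y,z): return np.r_[DK,0]+R.from_euler('z',DY,degrees=True).apply(np.array([x,y,z])/1e3)
def regions(c,tag):
    X=cloud(c);im=c['image'].astype(int);q=todeck(X.reshape(-1,3)).reshape(X.shape)
    inside=(abs(q[...,0])<130)&(q[...,1]>55)&(q[...,1]<215)
    bl=(im[...,2]-im[...,0]>50)&inside&(q[...,2]>60)
    p=q[bl];p=p[p[:,2]>74]
    print(tag,'caps mean',p.mean(0).round(1),len(p),cv2.minAreaRect(p[:,:2].astype(np.float32)))
    og=(im[...,0]-im[...,2]>90)&inside;p=q[og];print('  gate orange',p.mean(0).round(1),cv2.minAreaRect(p[(p[:,2]>58)&(p[:,2]<70),:2].astype(np.float32)),np.median(p[:,2]))
    bk=(im.max(-1)<95)&inside&(q[...,2]>85)&(q[...,2]<116)&(q[...,0]>0);p=q[bk]
    if len(p):print('  post',p.mean(0).round(1),len(p))
    wr=inside&(q[...,2]>62)&(q[...,2]<72)&(im.min(-1)>170);p=q[wr]
    if len(p):print('  rack top',p.mean(0).round(1),len(p),cv2.minAreaRect(p[:,:2].astype(np.float32)))
E
python3 - <<'E'
from h import *
regions(load('top'),'top');regions(load('scene'),'scene')
c=load('scene');X=todeck(cloud(c).reshape(-1,3))
for a,b in((65,40),(65,-40),(30,30)):
    k=np.hypot(X[:,0]-a,X[:,1]-b)<8;print((a,b),np.nanmedian(X[k],axis=0).round(1),k.sum())
o=robot.observe();print(o['qpos'])
row(fromdeck(0,172,170),down(4.5))
E
```

```text
top caps mean [-51.7 110.6  80.1] 15 ((-50.744144439697266, 112.04383087158203), (27.939002990722656, 10.070128440856934), 4.813751220703125)
  gate orange [ 83.3 162.8  65.4] ((85.67977142333984, 161.03500366210938), (19.504785537719727, 40.182308197021484), 10.73208999633789) 65.5277872967277
  post [ 96.9 167.1  97.8] 9
  rack top [-46.5 108.8  67.8] 48 ((10.827598571777344, 123.10105895996094), (171.3280029296875, 46.105106353759766), 1.344381332397461)
scene caps mean [  4.3 122.   81.2] 165 ((1.8176040649414062, 122.17022705078125), (33.858177185058594, 134.7964630126953), 89.46228790283203)
  gate orange [ 89.  146.8  63.7] ((89.37913513183594, 150.34356689453125), (62.345176696777344, 31.407405853271484), 70.97801208496094) 64.53363453423198
  post [106.9 170.5 100.4] 29
  rack top [ 13.  121.1  68.7] 385 ((12.319633483886719, 122.04261779785156), (49.70161437988281, 167.02645874023438), 89.60985565185547)
(65, 40) [63.7 40.  37.1] 23
(65, -40) [ 64.9 -39.9  37.8] 22
(30, 30) [ 30.9  29.7 462.3] 307
[ 2.75436992e-02  2.83265495e-01  1.62750819e+00  9.99340616e-04
  1.22792804e+00 -5.07053008e-02]
row [0.0011, -0.0019, 0.9996] [0.5662, -0.0197, 0.0675]
```

>>> arm_command --motion '[[[0,0,0.1,0.06,0,0.01,-1],[0,0,0.19,0.14,0,0.02,-1],[0,0,0.28,0.22,0,0.03,-1],[0,0,0.37,0.3,0,0.04,-1],[0,0,0.46,0.38,0,0.04,-1],[0,0,0.55,0.45,-0.01,0.04,-1],[0,0,0.64,0.52,-0.02,0.04,-1],[0,0,0.73,0.58,-0.02,0.04,-1]]]'

```text
time: 12.1
tool_pos: [0.4611, 0.2637, 0.1754]
tool_rot: [-3.14, 0.003, 0.497]
contact_force: [0.4, -0.9, -0.4]
opening: 0.0006
```

Run:
```python
from h import *
st();row(fromdeck(0,176,170),down(4.5))
```

```text
t 12.1 pos [0.4611 0.2637 0.1754] rot [-1.7992e+02  1.7000e-01  2.8460e+01] F [ 0.42 -0.88 -0.41] T [-0.    0.02 -0.07] open 0.0006
row [-0.0004, 0.0021, 0.2662] [0.0049, 0.0055, 0.0178]
```

>>> arm_command --motion '[[[0,0,0.09,0.005,0,0.018,-1],[0,0,0.18,0.005,0,0.018,-1],[0,0,0.266,0.005,0,0.018,-1],[0,0,0.266,0.005,0,0.018,-1],[0,0,0.266,0.005,0,0.018,-1]]]'

```text
time: 12.6
tool_pos: [0.4633, 0.2635, 0.1707]
tool_rot: [-3.141, 0.002, 0.088]
contact_force: [0.7, 0.1, -0.4]
opening: 0.0006
```

Run:
```python
from h import *
c=cam('scene');save(c,'s9',(280,130,420,290),4.5);c=cam('top');save(c,'t9',(150,130,270,250),6)
o=st();print(todeck(o['tool_pos']));row(fromdeck(0,176,60),down(4.5));row(fromdeck(0,176,36),down(4.5))
```

```text
t 12.7 pos [0.4637 0.2636 0.1712] rot [-1.7996e+02  4.0000e-02  4.9700e+00] F [0.86 0.28 0.45] T [ 0.01  0.05 -0.05] open 0.0005
[  0.52426714 176.61260231 171.22472279]
row [-0.0004, 0.0005, 0.0052] [-0.0015, 0.0023, 0.3707]
row [-0.0004, 0.0005, 0.0052] [-0.0014, 0.0023, 0.4507]
```

View pics/s9.png

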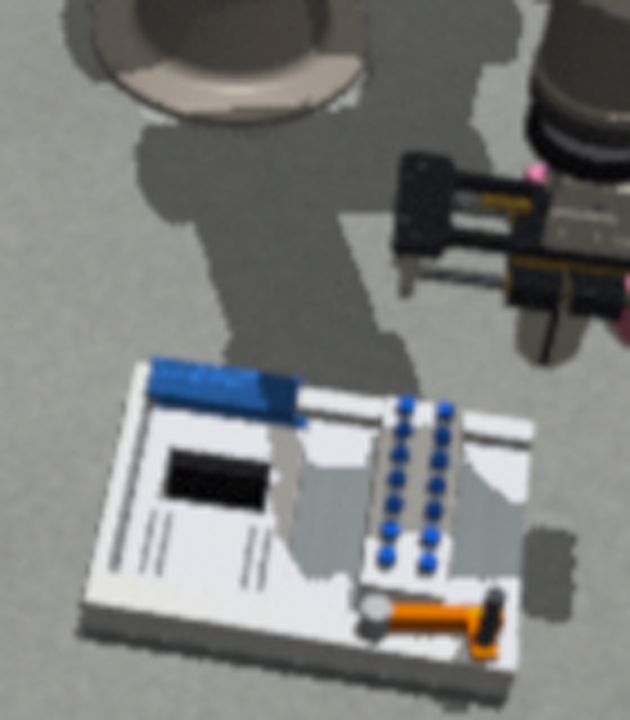

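View pics/t9.png

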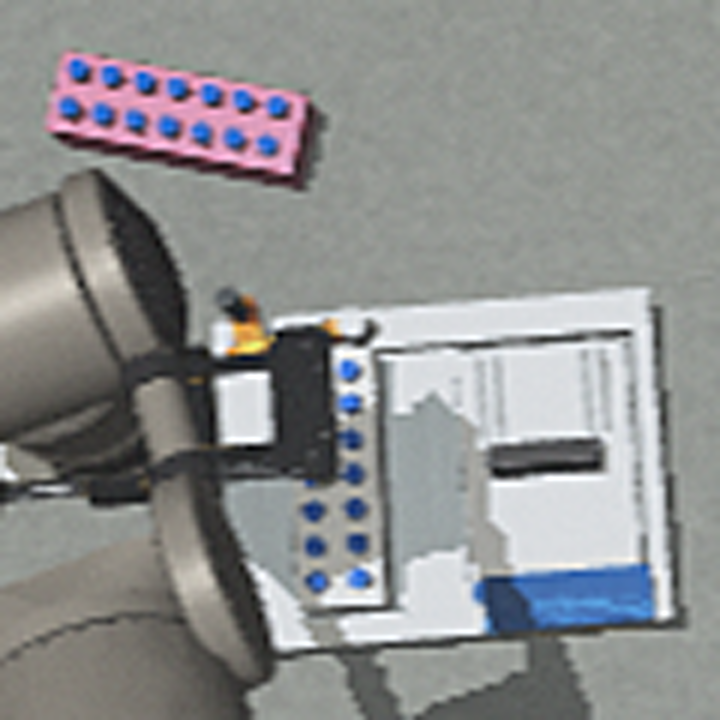

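>>> arm_command --motion '[[[0,0,0.005,0,0,0.06,-1],[0,0,0.005,0,0,0.14,-1],[0,0,0.005,0,0,0.22,-1],[0,0,0.005,0,0,0.28,-1],[0,0,0.005,0,0,0.3,-1],[0,0,0.005,0,0,0.3,-1]]]'

```text
time: 13.3
tool_pos: [0.4635, 0.2636, 0.0812]
tool_rot: [-3.141, 0.001, 0.077]
contact_force: [0.2, 0.5, 0.8]
opening: 0.0007
```

Run:
```python
from h import *
c=cam('scene');save(c,'s10',(280,130,420,290),4.5)
o=st();print(todeck(o['tool_pos']));row(fromdeck(0,176,36),down(4.5))
```

```text
t 13.35 pos [0.4642 0.2639 0.0821] rot [-1.7994e+02 -3.0000e-02  4.4100e+00] F [-0.23  0.43  0.24] T [ 0.04 -0.02 -0.02] open 0.0004
[  1.08180053 176.85999717  82.11611648]
row [-0.0006, -0.0003, -0.001] [-0.0037, 0.003, 0.1537]
```

View pics/s10.png

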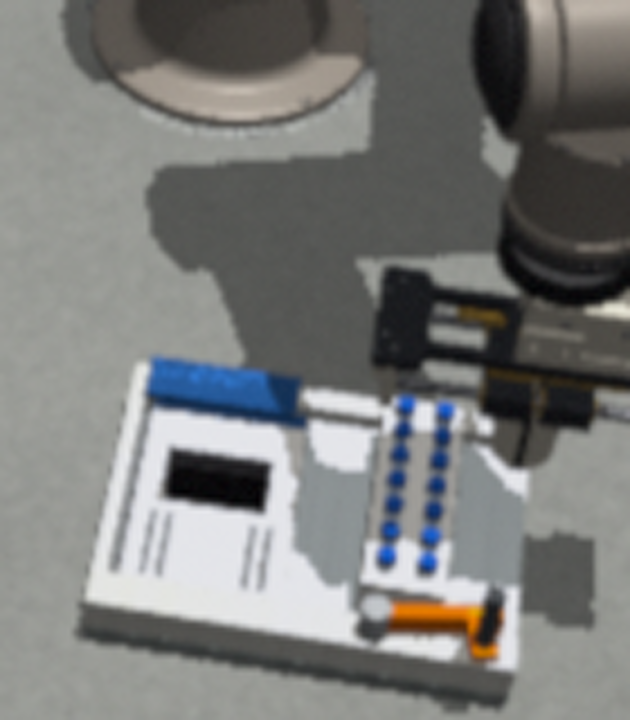

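Fingers at about (520,450), outside the rack and well clear of the gate post (490,620). I go down to pushing height.

>>> arm_command --motion '[[[0,0,0,-0.003,0.003,0.05,-1],[0,0,0,-0.003,0.003,0.1,-1],[0,0,0,-0.003,0.003,0.14,-1],[0,0,0,-0.003,0.003,0.15,-1],[0,0,0,-0.003,0.003,0.15,-1],[0,0,0,-0.003,0.003,0.15,-1]]]'

```text
time: 13.95
tool_pos: [0.4637, 0.2632, 0.0375]
tool_rot: [-3.14, -0.001, 0.076]
contact_force: [0.3, 0.1, 0.2]
opening: 0.0004
```

Run:
```python
from h import *
o=st();print(todeck(o['tool_pos']));row(fromdeck(0,160,38),down(4.5));row(fromdeck(0,126,38),down(4.5))
```

```text
t 13.95 pos [0.4637 0.2632 0.0375] rot [-1.7993e+02 -8.0000e-02  4.3800e+00] F [0.26 0.08 0.21] T [ 0.02 -0.04  0.05] open 0.0004
[  0.49568329 176.16073287  37.50514507]
row [-0.0008, -0.0009, -0.0013] [-0.0015, 0.0539, -0.0017]
row [-0.0008, -0.0009, -0.0013] [-0.0013, 0.1672, -0.0019]
```

>>> arm_command --motion '[[[0,0,0,0,0.025,0,-1],[0,0,0,0,0.05,0,-1],[0,0,0,0,0.07,0,-1],[0,0,0,0,0.09,0,-1],[0,0,0,0,0.11,0,-1],[0,0,0,0,0.13,0,-1],[0,0,0,0,0.145,0,-1],[0,0,0,0,0.155,0,-1]]]'

```text
time: 14.75
tool_pos: [0.4669, 0.2163, 0.0369]
tool_rot: [-3.14, -0.001, 0.076]
contact_force: [-0.2, 4.4, 3.2]
opening: 0.0007
```

Run:
```python
from h import *
c=cam('scene');save(c,'s11',(280,130,420,290),4.5)
o=st();print(todeck(o['tool_pos']));row(fromdeck(0,126,38),down(4.5));regions(c,'s')
```

```text
t 14.8 pos [0.4669 0.216  0.0369] rot [-1.7995e+02 -3.0000e-02  4.3500e+00] F [-0.    2.78  4.21] T [ 0.38 -0.02 -0.02] open 0.0004
[1.22608245e-02 1.28897494e+02 3.68923137e+01]
row [-0.0006, -0.0004, -0.0016] [-0.0, 0.0097, -0.0037]
s caps mean [32.2 95.9 90.7] 93 ((31.775836944580078, 110.69805908203125), (126.47431945800781, 98.01763916015625), 58.69734191894531)
  gate orange [ 88.7 147.1  62.7] ((99.2906494140625, 147.37583923339844), (37.19338607788086, 55.369667053222656), 11.141250610351562) 64.88639083553747
  post [ 35.3 138.9  99. ] 109
  rack top [53.  95.8 68.8] 167 ((15.354583740234375, 94.31131744384766), (49.4102897644043, 159.8187713623047), 89.18241882324219)
```

View pics/s11.png

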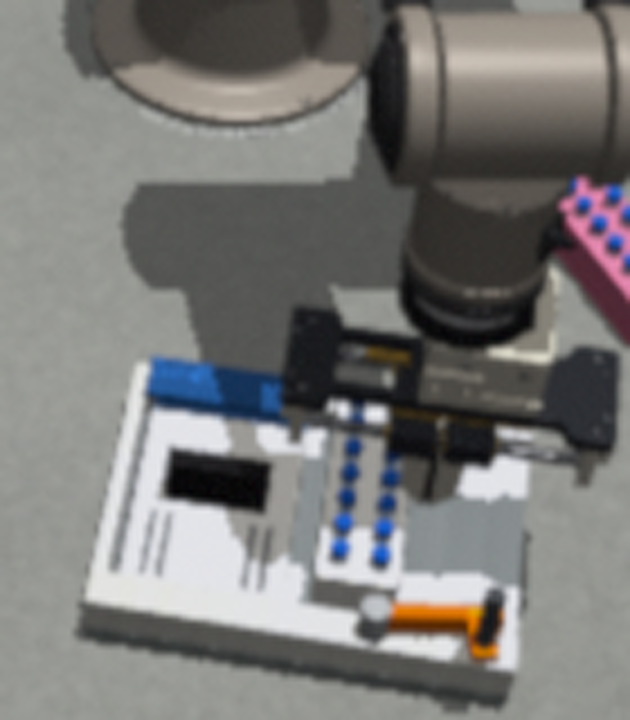

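The rack is moving squarely: caps at (340,410)-(395,560), gap to the cover about 20 mm. It sits around y 94. I push on slowly until the force rises.

>>> arm_command --motion '[[[0,0,0,0,0.02,0,-1],[0,0,0,0,0.034,0,-1],[0,0,0,0,0.044,0,-1],[0,0,0,0,0.048,0,-1],[0,0,0,0,0.051,0,-1],[0,0,0,0,0.054,0,-1],[0,0,0,0,0.056,0,-1]]]'

```text
time: 15.5
tool_pos: [0.4681, 0.2, 0.0369]
tool_rot: [-3.14, -0.001, 0.076]
contact_force: [-0.3, 5.9, 5.6]
opening: 0.0007
```

Run:
```python
from h import *
c=cam('scene');save(c,'s12',(280,170,380,290),6)
o=st();print(todeck(o['tool_pos']));regions(c,'s')
```

```text
t 15.55 pos [0.468  0.2001 0.0369] rot [-1.7992e+02 -3.0000e-02  4.3700e+00] F [-0.96  5.49  5.41] T [ 0.9   0.14 -0.07] open 0.0007
[-9.83415189e-02  1.12919088e+02  3.68954431e+01]
s caps mean [29.  76.7 84.6] 94 ((34.04743576049805, 94.16226959228516), (134.46090698242188, 94.05641174316406), 55.51266860961914)
  gate orange [ 88.6 146.7  62.7] ((88.78963470458984, 150.307861328125), (62.41106414794922, 31.742324829101562), 72.73274993896484) 65.47283616600129
  post [ 35.8 126.9  99. ] 109
  rack top [54.5 83.1 68.8] 152 ((20.44753646850586, 72.78756713867188), (166.2914276123047, 52.70091247558594), 12.677000045776367)
```

View pics/s12.png

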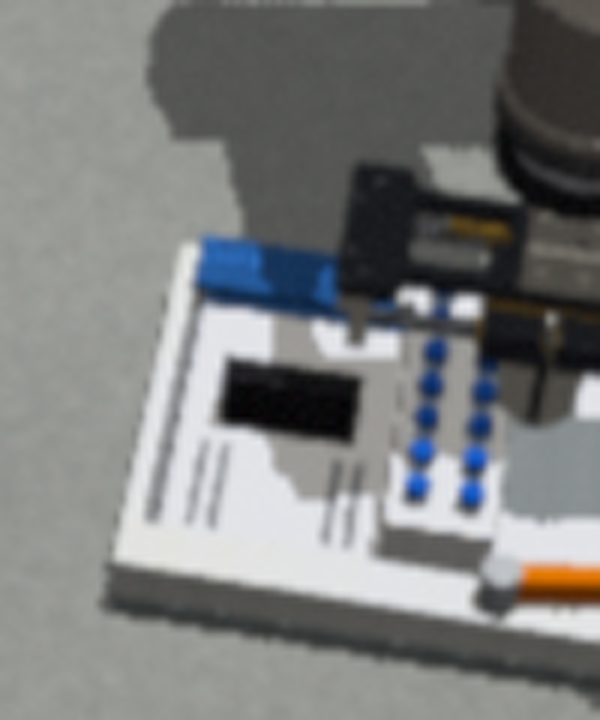

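>>> arm_command --motion '[[[0,0,0,0,0.003,0,-1],[0,0,0,0,0.005,0,-1],[0,0,0,0,0.005,0,-1]]]'

```text
time: 15.85
tool_pos: [0.4682, 0.1993, 0.0373]
tool_rot: [-3.139, -0.001, 0.076]
contact_force: [-1.9, 8.2, 7.8]
opening: 0.0003
```

>>> arm_command --motion '[[[0,0,0,0,0.003,0,-1],[0,0,0,0,0.005,0,-1],[0,0,0,0,0.005,0,-1]]]'

```text
time: 16.15
tool_pos: [0.4685, 0.198, 0.0375]
tool_rot: [-3.139, -0.002, 0.076]
contact_force: [-1.8, 9.1, 9.1]
opening: 0.0005
```

>>> arm_command --motion '[[[0,0,0,0,0.003,0,-1],[0,0,0,0,0.005,0,-1],[0,0,0,0,0.005,0,-1]]]'

```text
time: 16.45
tool_pos: [0.4688, 0.1966, 0.0376]
tool_rot: [-3.139, -0.002, 0.076]
contact_force: [-1.9, 9.7, 10.3]
opening: 0.0005
```

Run:
```python
from h import *
c=cam('scene');save(c,'s13',(280,170,380,290),6)
o=st();print(todeck(o['tool_pos']));regions(c,'s')
```

```text
t 16.5 pos [0.4688 0.1966 0.0376] rot [-1.7985e+02 -1.2000e-01  4.3700e+00] F [-1.68  9.39  9.73] T [ 1.43  0.27 -0.05] open 0.0005
[  0.38916806 109.40386946  37.56362931]
s caps mean [32.6 76.  91. ] 94 ((32.00252151489258, 90.005859375), (125.40139770507812, 89.3045425415039), 56.29474639892578)
  gate orange [ 88.6 147.   62.6] ((89.38579559326172, 150.6362762451172), (61.37992858886719, 32.136962890625), 68.973876953125) 65.19239172968814
  post [ 35.6 124.1  99.2] 109
  rack top [55.7 82.1 68.8] 131 ((22.16390609741211, 71.78290557861328), (161.77877807617188, 52.84611892700195), 13.723681449890137)
```

View pics/s13.png

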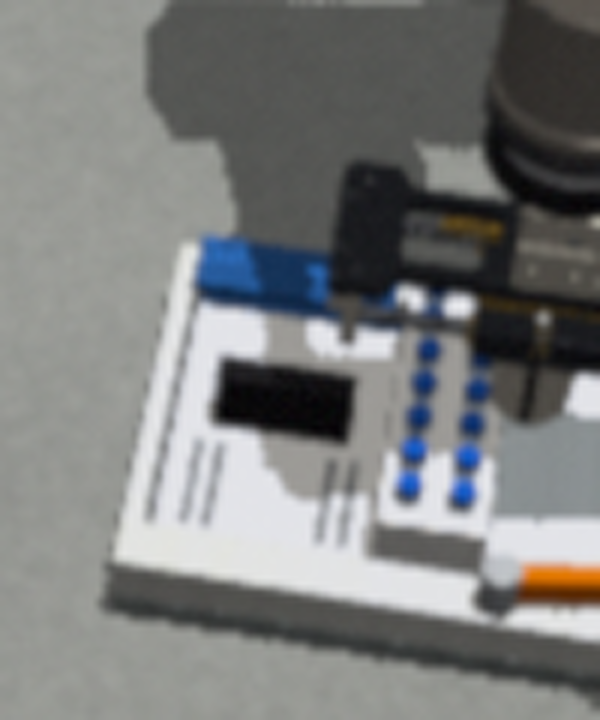

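Between the two pictures the cover's rib shifted from x=220 to 215 together with the rack, so the rack is touching the cover. I stop and back off.

>>> arm_command --motion '[[[0,0,0,0,-0.01,0,-1],[0,0,0,0,-0.03,0,-1],[0,0,0,0,-0.08,0,-1],[0,0,0,0,-0.14,0,-1],[0,0,0,0,-0.2,0,-1],[0,0,0,0,-0.22,0,-1],[0,0,0,0,-0.22,-0.03,-1]]]'

```text
time: 17.2
tool_pos: [0.4619, 0.2615, 0.0447]
tool_rot: [3.141, 0.003, 0.078]
contact_force: [0.8, -0.3, 0.3]
opening: 0.0004
```

>>> arm_command --motion '[[[0,0,0,0,0,-0.1,-1],[0,0,0,0,0,-0.22,-1],[0,0,0,0,0,-0.35,-1],[0,0,0,-0.1,-0.05,-0.45,-1],[0,0,0,-0.2,-0.15,-0.5,-1],[0,0,0,-0.3,-0.25,-0.5,-1],[0,0,0,-0.3,-0.3,-0.5,-1],[0,0,0,-0.3,-0.3,-0.5,-1]]]'

```text
time: 18.0
tool_pos: [0.3664, 0.3448, 0.1964]
tool_rot: [-3.14, -0.001, 0.079]
contact_force: [-0.1, 0.8, -0.1]
opening: 0.0002
```

Run:
```python
from h import *
c=cam('scene');save(c,'s14',(280,180,400,280),6);st();regions(c,'s')
c=cam('top');save(c,'t14',(170,150,270,240),7);regions(c,'t')
```

```text
t 18.05 pos [0.3669 0.3438 0.196 ] rot [-1.7998e+02 -4.0000e-02  4.4500e+00] F [ 0.14 -0.34 -0.4 ] T [-0.01  0.02  0.01] open 0.0001
s caps mean [ 3.3 74.5 80.9] 165 ((3.128376007080078, 74.86557006835938), (131.7528533935547, 34.63911056518555), 0.1424943059682846)
  gate orange [ 89.1 147.   63.1] ((88.70350646972656, 149.90042114257812), (63.63720703125, 31.650854110717773), 72.01655578613281) 64.68986212596982
  post [107.3 170.5 100.9] 29
  rack top [16.3 82.1 68.7] 306 ((13.0628662109375, 78.99650573730469), (174.59925842285156, 55.68818283081055), 5.853614330291748)
t caps mean [-0.7 75.7 80.4] 114 ((-0.0129241943359375, 75.7413558959961), (130.20462036132812, 34.68589401245117), 0.11231622844934464)
  gate orange [ 84.  155.   64.4] ((82.37272644042969, 150.3520965576172), (53.86394119262695, 34.32564163208008), 68.67622375488281) 64.58273587437556
  post [ 98.  167.7 100.1] 8
  rack top [ 0.6 78.9 68. ] 324 ((12.1522216796875, 78.94712829589844), (176.69052124023438, 57.23080825805664), 6.636352062225342)
```

View pics/s14.png

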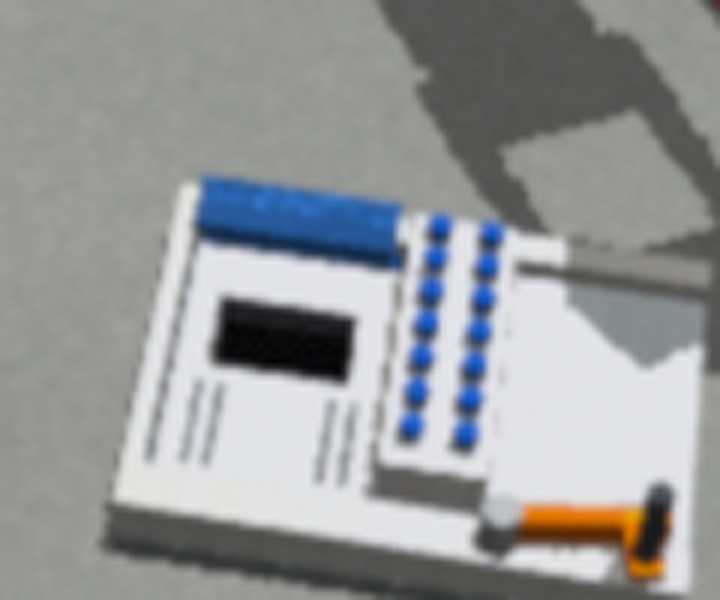

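View pics/t14.png

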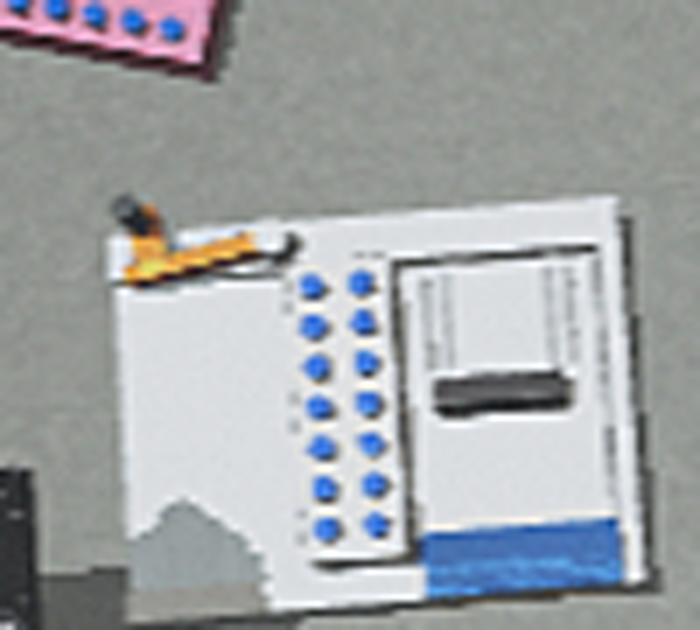

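Run:
```python
from h import *
for n in('scene','top'):
    c=load(n);X=cloud(c);q=todeck(X.reshape(-1,3)).reshape(X.shape);im=c['image'].astype(int)
    k=(im.max(-1)<90)&(abs(q[...,0]-5)<25)&(abs(q[...,1])<50)&(q[...,2]>64);p=q[k]
    print(n,'rib',p.mean(0).round(1),len(p),cv2.minAreaRect(p[:,:2].astype(np.float32)),'y ext',np.percentile(p[:,1],[1,99]).round(1))
    # ray-plane by colour mask
    v,u=np.nonzero((im.max(-1)<90)&(abs(q[...,0]-5)<25)&(abs(q[...,1])<50)&(q[...,2]>40))
    w=todeck(onplane(c,np.c_[u,v],.072));print('  planar y ext',w[:,1].min(),w[:,1].max())
    # caps by colour blobs on plane .080
    inside=(abs(q[...,0])<90)&(q[...,1]>50)&(q[...,1]<110)&(q[...,2]>60)
    m=((im[...,2]-im[...,0]>40)&inside).astype(np.uint8);k,l,s,ce=cv2.connectedComponentsWithStats(m)
    w=todeck(onplane(c,ce[1:][s[1:,4]>3],.079));print('  caps',len(w),w.mean(0).round(1))
    w=w[np.argsort(w[:,1])];
    for h in(w[:7],w[7:14]):print('   row slope',np.polyfit(h[:,0],h[:,1],1).round(4))
    # profile of z across the joint at x=30..60 for y 40..60
    for y in range(36,62,2):
        kk=(abs(q[...,0]-45)<20)&(abs(q[...,1]-y)<1.5)
        if kk.any():print(y,np.median(q[...,2][kk]).round(1),im[kk].mean().round(0),end=' | ')
    print()
```

```text
scene rib [ 8.9  0.8 72. ] 127 ((7.907844543457031, 1.3298664093017578), (60.25762176513672, 19.079940795898438), 87.69889831542969) y ext [-28.2  30.7]
  planar y ext -28.87316970733595 31.219076624407332
  caps 7 [ 4.  73.9 79. ]
   row slope [-7.39000e-02  7.42257e+01]Traceback (most recent call last):
  File "<stdin>", line 14, in <module>
    raise TypeError("expected non-empty vector for x")
TypeError: expected non-empty vector for x
```

The rack looks flush and parallel (cap rows within 0.2°). Next is the gate: post at about deck (102,169), so the joint is near 0.15. I will push the post around its arc with closed fingers.

```bash
cat >> h.py <<'E'
def gt(th,extra=0,z=76,d=15.7):
    t=np.radians(th);p=np.array([90,108])+63.9*np.array([np.cos(t),np.sin(t)])+(d+extra)*np.array([np.sin(t),-np.cos(t)])
    return fromdeck(p[0],p[1],z),down(DY+th-90)
E
python3 - <<'E'
from h import *
st();row(*gt(75,14,190)); print(gt(75,14)[0],gt(160)[0])
E
```

```text
t 18.1 pos [0.3672 0.3432 0.1957] rot [ 1.80e+02 -1.00e-02  4.38e+00] F [ 0.49 -0.85 -0.48] T [ 0.03 -0.01 -0.01] open 0.0009
row [0.0, -0.0001, 0.1653] [0.7495, 0.3367, 0.0192]
[0.5990965  0.25964598 0.076     ] [0.50086863 0.23443392 0.076     ]
```

>>> arm_command --motion '[[[0,0,0.05,0.1,0.04,0.01,-1],[0,0,0.1,0.25,0.11,0.02,-1],[0,0,0.165,0.4,0.18,0.02,-1],[0,0,0.165,0.55,0.25,0.02,-1],[0,0,0.165,0.67,0.3,0.02,-1],[0,0,0.165,0.75,0.337,0.02,-1],[0,0,0.165,0.75,0.337,0.02,-1],[0,0,0.165,0.75,0.337,0.02,-1]]]'

```text
time: 18.9
tool_pos: [0.599, 0.2584, 0.1887]
tool_rot: [3.141, 0.002, -0.186]
contact_force: [-0.2, 0.7, 0.6]
opening: 0.0005
```

Run:
```python
from h import *
c=cam('scene');save(c,'s15',(320,150,440,290),5)
o=st();print(todeck(o['tool_pos']));row(*gt(75,14,76))
```

```text
t 18.95 pos [0.5983 0.2592 0.1892] rot [-1.7999e+02  9.0000e-02 -1.0550e+01] F [ 0.32 -0.22  0.26] T [0.07 0.06 0.03] open 0.0002
[134.39442984 161.70035832 189.21234157]
row [-0.0002, 0.001, -0.0006] [0.003, -0.0017, 0.3774]
```

View pics/s15.png

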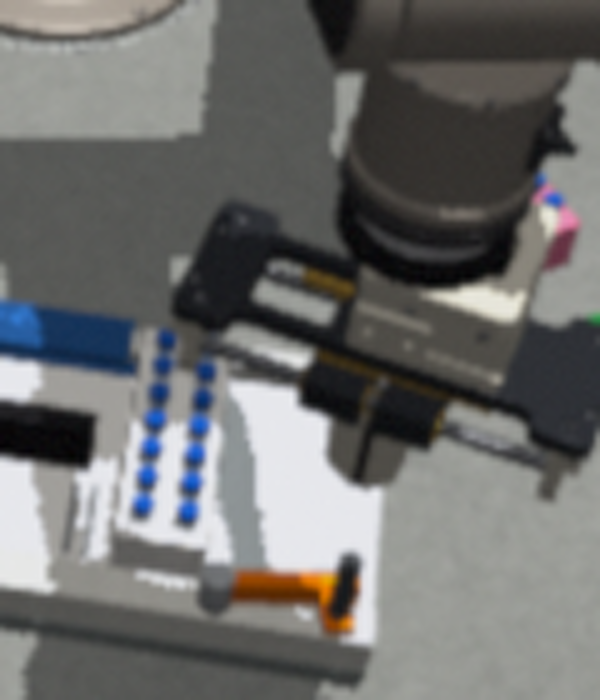

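>>> arm_command --motion '[[[0,0,0,0.003,0,0.08,-1],[0,0,0,0.003,0,0.17,-1],[0,0,0,0.003,0,0.26,-1],[0,0,0,0.003,0,0.34,-1],[0,0,0,0.003,0,0.375,-1],[0,0,0,0.003,0,0.375,-1],[0,0,0,0.003,0,0.375,-1]]]'

```text
time: 19.65
tool_pos: [0.6, 0.2606, 0.0787]
tool_rot: [-3.14, -0.002, -0.182]
contact_force: [0.7, 0.2, 0.9]
opening: 0.0006
```

Run:
```python
from h import *
c=cam('scene');save(c,'s16',(320,150,440,290),5)
o=st();print(todeck(o['tool_pos']))
for th in (75,80,85,90,95,100,105,110):row(*gt(th))
```

```text
t 19.7 pos [0.6003 0.2606 0.0791] rot [-1.7988e+02 -1.4000e-01 -1.0460e+01] F [-1.11 -0.18  0.13] T [0.08 0.01 0.03] open 0.0002
[136.50311454 162.93192531  79.09021444]
row [-0.0014, -0.0015, 0.0005] [-0.05, 0.004, 0.0102]
row [-0.0013, -0.0016, -0.0551] [-0.0688, 0.0002, 0.0101]
row [-0.0012, -0.0016, -0.1106] [-0.0878, -0.0019, 0.0101]
row [-0.0012, -0.0017, -0.1662] [-0.1069, -0.0024, 0.01]
row [-0.0011, -0.0018, -0.2217] [-0.126, -0.0011, 0.01]
row [-0.001, -0.0018, -0.2773] [-0.145, 0.0017, 0.0099]
row [-0.001, -0.0019, -0.3328] [-0.1635, 0.0063, 0.0099]
row [-0.0009, -0.0019, -0.3884] [-0.1817, 0.0124, 0.0098]
```

View pics/s16.png

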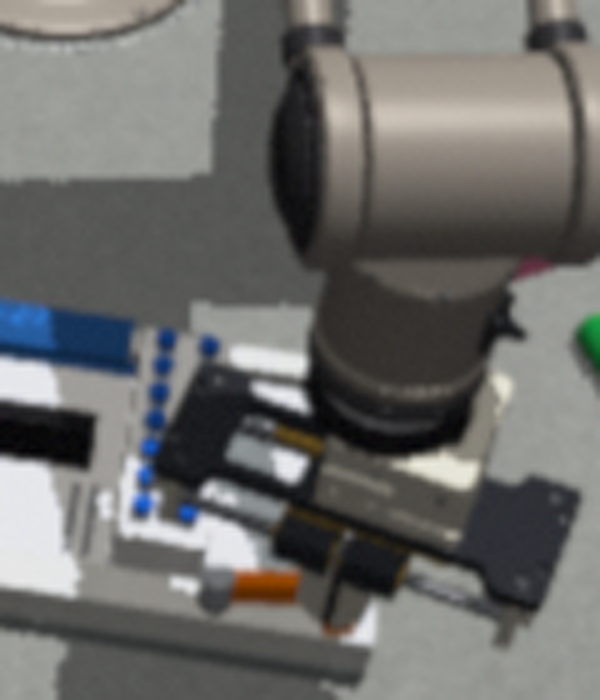

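The fingers stand at (330,600), on the far side of the post, and hide it, as intended. I sweep the first half of the arc.

>>> arm_command --motion '[[[0,0,0,-0.05,0.004,0.008,-1],[0,0,-0.055,-0.069,0,0.008,-1],[0,0,-0.11,-0.088,-0.002,0.008,-1],[0,0,-0.166,-0.107,-0.0024,0.008,-1],[0,0,-0.222,-0.126,-0.001,0.008,-1],[0,0,-0.277,-0.145,0.0017,0.008,-1],[0,0,-0.333,-0.1635,0.006,0.008,-1],[0,0,-0.388,-0.182,0.0124,0.008,-1]]]'

```text
time: 20.5
tool_pos: [0.5464, 0.2666, 0.0768]
tool_rot: [3.141, -0.004, 0.43]
contact_force: [0.9, -1.8, -0.7]
opening: 0.0003
```

Run:
```python
from h import *
c=cam('scene');save(c,'s17',(320,150,440,290),5)
o=st();print(todeck(o['tool_pos']))
for th in (115,120,125,130,135,140,145,150):row(*gt(th))
```

```text
t 20.55 pos [0.5454 0.2665 0.0767] rot [-180.     -0.18   24.91] F [ 0.73 -0.79  0.23] T [-0.11 -0.1   0.01] open -0.0001
[ 82.24855928 173.08575026  76.68249806]
row [0.0, -0.0021, -0.051] [-0.0163, -0.0042, 0.0022]
row [0.0001, -0.0021, -0.1066] [-0.0353, -0.0064, 0.0022]
row [0.0002, -0.002, -0.1621] [-0.0545, -0.007, 0.0021]
row [0.0003, -0.002, -0.2177] [-0.0736, -0.0059, 0.002]
row [0.0004, -0.002, -0.2732] [-0.0925, -0.0031, 0.002]
row [0.0005, -0.002, -0.3288] [-0.1111, 0.0013, 0.0019]
row [0.0006, -0.002, -0.3843] [-0.1293, 0.0073, 0.0019]
row [0.0007, -0.002, -0.4399] [-0.1469, 0.0149, 0.0018]
```

View pics/s17.png

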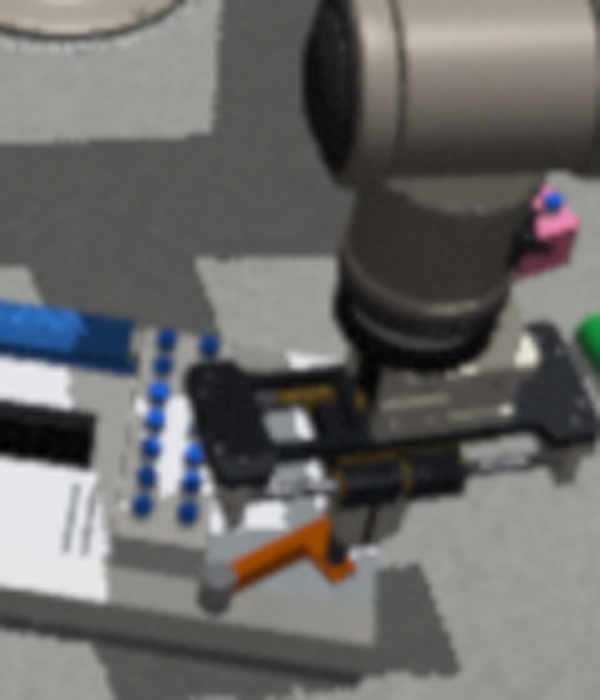

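The gate arm has swung to about 40° and the post sits against the fingers at (340,550). I continue.

>>> arm_command --motion '[[[0,0,-0.051,-0.016,-0.004,0.002,-1],[0,0,-0.107,-0.035,-0.006,0.002,-1],[0,0,-0.162,-0.0545,-0.007,0.002,-1],[0,0,-0.218,-0.0736,-0.006,0.002,-1],[0,0,-0.273,-0.0925,-0.003,0.002,-1],[0,0,-0.329,-0.111,0.001,0.002,-1],[0,0,-0.384,-0.129,0.007,0.002,-1],[0,0,-0.44,-0.147,0.015,0.002,-1]]]'

```text
time: 21.35
tool_pos: [0.5084, 0.2445, 0.076]
tool_rot: [3.139, -0.004, 1.12]
contact_force: [1.4, 0.2, 0.7]
opening: 0.0006
```

Run:
```python
from h import *
c=cam('scene');save(c,'s18',(320,150,440,290),5)
o=st();print(todeck(o['tool_pos']))
for th in (153,155,157,158,160):row(*gt(th))
```

```text
t 21.4 pos [0.5076 0.2439 0.0759] rot [ 1.7989e+02 -1.6000e-01  6.4400e+01] F [ 0.33 -0.63  0.42] T [ 0.06 -0.23  0.04] open 0.0003
[ 42.76627152 153.51715989  75.86184239]
row [0.0013, -0.0018, -0.0345] [-0.0116, -0.0032, -0.0005]
row [0.0014, -0.0017, -0.0567] [-0.0191, -0.0045, -0.0005]
row [0.0014, -0.0017, -0.0789] [-0.0267, -0.0055, -0.0005]
row [0.0014, -0.0017, -0.09] [-0.0305, -0.0059, -0.0006]
row [0.0014, -0.0017, -0.1122] [-0.0381, -0.0066, -0.0006]
```

View pics/s18.png

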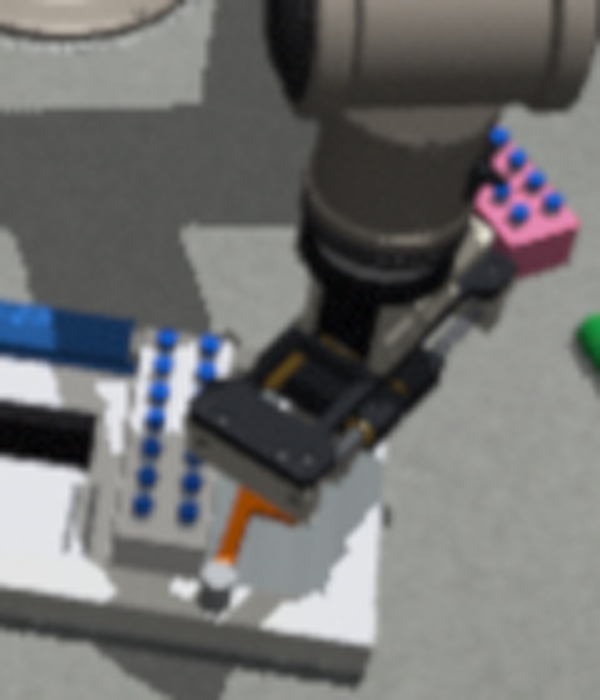

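The gate is now close to shut: arm from the hinge (220,575) up to (250,490), nearing the rack face. I finish gently.

>>> arm_command --motion '[[[0,0,-0.03,-0.012,-0.003,0,-1],[0,0,-0.055,-0.019,-0.0045,0,-1],[0,0,-0.08,-0.027,-0.0055,0,-1],[0,0,-0.09,-0.0305,-0.006,0,-1],[0,0,-0.09,-0.0305,-0.006,0,-1],[0,0,-0.09,-0.0305,-0.006,0,-1]]]'

```text
time: 22.0
tool_pos: [0.5017, 0.2369, 0.0747]
tool_rot: [3.141, -0.002, 1.257]
contact_force: [-0.5, 1.1, -0.5]
opening: 0.0004
```

Run:
```python
from h import *
o=st();print(todeck(o['tool_pos']))
for th in (158,160,162):row(*gt(th))
```

```text
t 22.0 pos [0.5017 0.2369 0.0747] rot [ 1.7997e+02 -9.0000e-02  7.2050e+01] F [-0.48  1.1  -0.47] T [ 0.07 -0.15  0.  ] open 0.0004
[ 36.31979143 147.01231227  74.72287082]
row [0.0004, -0.001, -0.005] [-0.0012, 0.0016, -0.0043]
row [0.0004, -0.001, -0.0273] [-0.0087, -0.0, -0.0043]
row [0.0004, -0.001, -0.0495] [-0.0162, -0.0014, -0.0043]
```

>>> arm_command --motion '[[[0,0,-0.01,-0.004,0,0,-1],[0,0,-0.02,-0.009,0,0,-1],[0,0,-0.02,-0.009,0,0,-1],[0,0,-0.02,-0.009,0,0,-1]]]'

```text
time: 22.4
tool_pos: [0.5011, 0.2356, 0.0746]
tool_rot: [3.141, -0.004, 1.291]
contact_force: [2.3, 7.1, 0.7]
opening: 0.0003
```

>>> arm_command --motion '[[[0,0,0,-0.004,0,0,-1],[0,0,0,-0.006,0,0,-1],[0,0,0,-0.006,0,0,-1]]]'

```text
time: 22.7
tool_pos: [0.5011, 0.235, 0.0748]
tool_rot: [3.14, -0.006, 1.291]
contact_force: [2.1, 11.3, -0.7]
opening: 0.0004
```

Run:
```python
from h import *
c=cam('scene');save(c,'s19',(320,150,440,290),5)
o=st();print(todeck(o['tool_pos']))
```

```text
t 22.75 pos [0.5011 0.2351 0.0748] rot [179.91  -0.36  73.94] F [ 3.13 12.47 -0.37] T [ 2.07 -0.49  0.06] open 0.0008
[ 35.5648304  145.20763139  74.7840506 ]
```

View pics/s19.png

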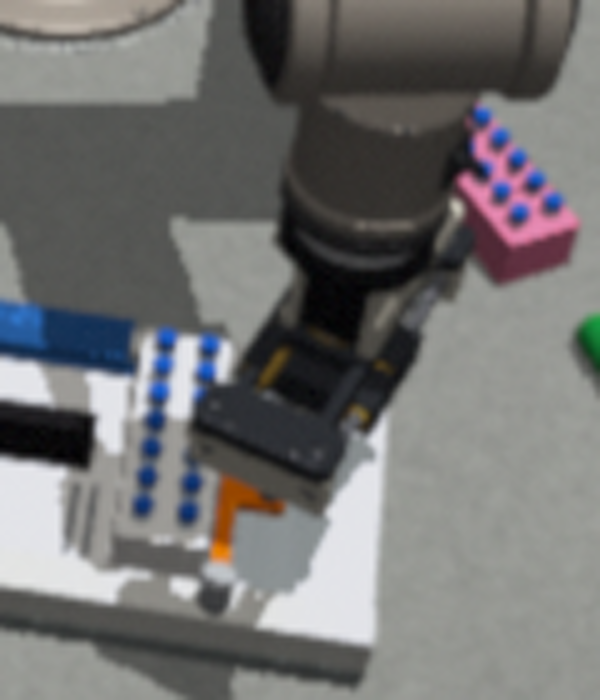

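The force rose to 12 N at an arc angle of about 160°, the gate's stop. I back off, lift and check.

>>> arm_command --motion '[[[0,0,0,0.02,0,0,-1],[0,0,0,0.06,0,0,-1],[0,0,0,0.1,0,0,-1],[0,0,0,0.1,0,-0.1,-1],[0,0,0,0.1,0,-0.25,-1],[0,0,0,0.2,0,-0.4,-1],[0,0,0,0.35,0.0,-0.45,-1],[0,0,0,0.45,0,-0.45,-1]]]'

```text
time: 23.55
tool_pos: [0.5391, 0.3654, 0.2137]
tool_rot: [3.136, -0.007, 1.291]
contact_force: [-0.1, 0.2, -0.4]
opening: 0.0001
```

>>> arm_command --motion '[[[0,0,0,0.1,-0.1,0,-1],[0,0,0,0.2,-0.2,0,-1],[0,0,0,0.2,-0.3,0,-1],[0,0,0,0.2,-0.3,0,-1]]]'

```text
time: 23.95
tool_pos: [0.4637, 0.4472, 0.2091]
tool_rot: [-3.14, 0.0, 1.295]
contact_force: [0.2, -0.4, 0.2]
opening: 0.0006
```

Run:
```python
from h import *
c=cam('scene');save(c,'s20',(280,180,400,280),6);st();regions(c,'s')
c2=cam('top');save(c2,'t20',(160,150,270,240),6.5);regions(c2,'t')
for n,c in(('s',c),('t',c2)):
    X=cloud(c);q=todeck(X.reshape(-1,3)).reshape(X.shape);im=c['image'].astype(int)
    k=(im.max(-1)<90)&(abs(q[...,0]-5)<25)&(abs(q[...,1])<50)&(q[...,2]>64);p=q[k]
    print(n,'rib',p.mean(0).round(1),len(p),cv2.minAreaRect(p[:,:2].astype(np.float32)))
    for a,b in((60,35),(60,-35),(-40,0),(-45,35)):
        kk=np.hypot(q[...,0]-a,q[...,1]-b)<8;print('  cover z',(a,b),np.nanmedian(q[...,2][kk]).round(1))
    og=(im[...,0]-im[...,2]>90)&(abs(q[...,0]-50)<70)&(abs(q[...,1]-120)<60)&(q[...,2]>60);g=q[og]
    lo=g[g[:,1]<g[:,1].min()+14];print('  gate arm',len(lo),np.degrees(np.arctan(np.polyfit(lo[:,0],lo[:,1],1)[0])),g.min(0),g.max(0))
```

```text
t 24.0 pos [0.4657 0.446  0.2094] rot [-1.7998e+02 -1.0000e-02  7.4130e+01] F [ 0.61 -0.16  1.39] T [-0.03 -0.06  0.01] open 0.0003
s caps mean [ 2.  74.8 80.8] 165 ((2.4384536743164062, 75.09222412109375), (133.53004455566406, 34.09487533569336), 0.02220131829380989)
  gate orange [ 42.3 112.9  64.5] ((47.996089935302734, 120.14358520507812), (34.20759963989258, 60.98091125488281), 89.21815490722656) 65.50982145556493
  post [ 36.1 129.8 101.7] 26
  rack top [16.8 81.7 68.6] 309 ((13.10174560546875, 78.95994567871094), (172.34994506835938, 55.916847229003906), 6.0320940017700195)
t caps mean [-1.9 75.3 80.6] 114 ((0.364410400390625, 75.19773864746094), (33.931087493896484, 129.62957763671875), 89.73848724365234)
  gate orange [ 44.8 111.7  63.4] ((50.328636169433594, 115.3431625366211), (30.952301025390625, 62.80860900878906), 77.48133087158203) 64.49971923935459
  post [ 27.3 128.7 102.4] 10
  rack top [ 1.3 78.7 67.7] 329 ((11.959907531738281, 79.08067321777344), (175.01025390625, 55.10771560668945), 6.16920280456543)
s rib [ 8.6  1.4 72. ] 130 ((6.554914474487305, 1.0546321868896484), (60.3790283203125, 18.70125961303711), 88.92485046386719)
  cover z (60, 35) 37.6
  cover z (60, -35) 37.4
  cover z (-40, 0) 38.0
  cover z (-45, 35) 39.7
  gate arm 73 -2.66899554370572 [ 17.38491265 102.82994191  60.05598019] [ 78.33098584 137.41650456  71.95646913]
t rib [ 1.7  1.9 71.5] 43 ((0.38666534423828125, 10.449897766113281), (21.733121871948242, 83.05894470214844), 8.698593139648438)
  cover z (60, 35) 37.6
  cover z (60, -35) 35.8
  cover z (-40, 0) 35.0
  cover z (-45, 35) 35.1
  gate arm 49 -2.3131253204659488 [ 17.04450311 102.07782329  60.68434967] [ 81.18073577 136.68198584  73.54425034]
```

View pics/s20.png

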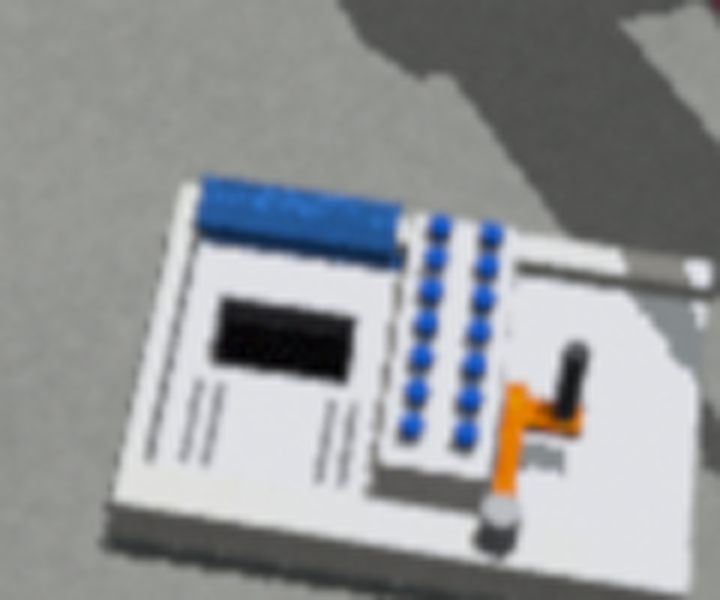

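View pics/t20.png

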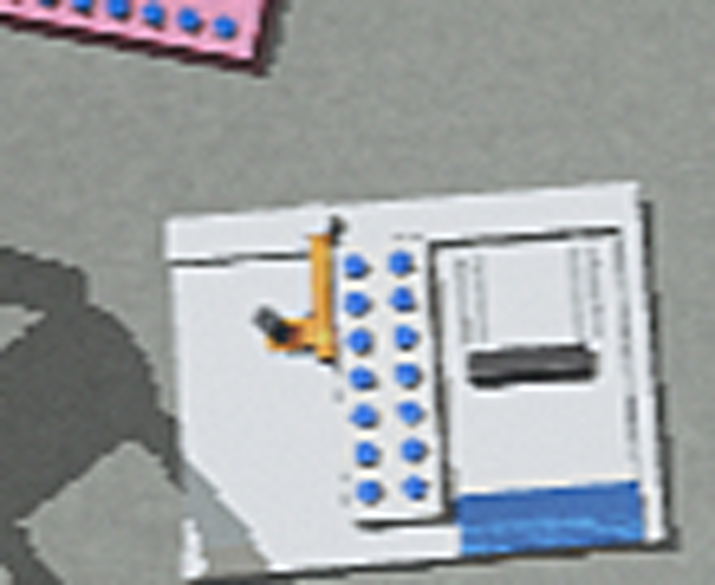

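The gate is shut: post at deck (32,129) against the expected (30,130). The rack is flush and parallel, the cover flat, and the arm clear. I hand in.

```bash
python3 -c "
from h import *
print(robot.hand_in());st()"
```

```text
the job is handed in; nothing more can be done
None
the job is handed in; nothing more can be done
```

The cover is refitted, the rack is pushed up against it, and the gate is shut. I handed the job in at about 24 s. The system gave no verdict, so everything below rests on my own checks.

**What I did:**
- **Cover:** I gripped the white cover by its rib and brought it in tilted 14°. The striped edge went under the blue lip to about deck x −75 mm. I then lowered it until the ledge took the weight, and released it.
- **Rack:** I pushed the rack low at the middle of its outer face until the cover started moving with it, then backed off.
- **Gate:** I pushed the post round with closed fingers until the force rose to about 12 N at the end of its travel.

**Last checks before hand-in:**
- **Cover:** It looks flat and square. Its top reads z 35–38 mm where 36 is expected, except one spot by the lip at 39.7 mm in the scene view only (35.1 mm from the top view).
- **Rack:** The rack is parallel to within about 0.3°. Its centre is about 73–74 mm from the cover's in both views, against 75 mm when flush. That points to no gap, because my measurements are only good to about 2 mm.
- **Gate:** The post is at about deck (32, 129) mm against the expected (30, 130). That puts the joint at about 1.57 rad, though a line fitted to the arm's edge read about 2.5° off square.
- **Clearance:** The arm stood clear of everything and no bystander was touched.

**Disagreements:**
- The two cameras differed by up to 3 mm on the deck's x position, and by about 9 mm on the gate post because it covers so few pixels.
- The top-view fit of the rib's outline was unusable.
- Pushing the rack shifted the cover sideways by roughly 1–3 mm, well inside the 12 mm allowed.

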